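# Demagnetise the marquetry tools

### The job

Demagnetise the steel tools lying on the counter. First press the loose lid fully home and level on the pin tin, so that no pins jump out, and stand every tool steel end down in the blue holder of the demagnetiser; then, with all that in place, run it by pressing the white, the yellow and the green key fully down and letting go, one at a time in that order. Never press the red key, and leave the other things on the counter where they are.

Things in the scene. Friction and masses are not known exactly. Their poses are not given: they have to be found in the camera images.
- demag: Fixed demagnetiser: grey base 120 x 120 x 36 mm with a blue square open holder on it (116 x 116 mm outside, walls and cross 6 mm), split by a cross into four compartments 49 mm square, centred 27 mm from the middle along both x and y. Compartment floor 41 mm, rim 130 mm above the counter. Origin: centre of the underside; axes along the sides, z up.
- panel: White key box fixed to the counter, 95 x 215 mm, 30 mm high, with four round spring keys in a row along its y, 45 mm apart. Which colour sits where differs from start to start. Origin: centre of its underside.
- lid: Loose round brass lid of the tin: 88 mm across, plate top 14 mm above its lower edge, skirt 83 mm inside and 11 mm deep; wooden knob in the middle 22 mm across, from 14 to 34 mm height. Lies right way up on the counter at first. Origin: centre of its lower edge, z up through the knob.
- tin: Loose open green tin of pins on the counter, 80 mm across, 45 mm high, 0.35 kg. Inside its rim a stiff black rubber seal ring stands 6 mm proud; pressed down level with the rim (about 7 N) it stays down. With the lid merely laid on, the lid's origin is 40 mm above the tin's; fully home, 34 mm. Origin: centre of its underside.
- seal (a joint): How far the tin's rubber seal ring has been pushed down, m: 0 proud, 0.006 level with the rim.
- tool1: Loose steel tool, 60 g (dark wood handle, needle point), lying on the counter at first: square handle 24 x 24 mm, 80 mm long, then a steel shank 8 mm thick and 70 mm long. Origin: middle of the handle's length, on its underside (12 mm off the long axis); x runs along the tool to the butt of the handle, so the steel point is 110 mm along -x. None if absent.
- tool2: Loose steel tool, 60 g (red handle, flat spade blade), lying on the counter at first: square handle 24 x 24 mm, 80 mm long, then a steel shank 8 mm thick and 70 mm long. Origin: middle of the handle's length, on its underside (12 mm off the long axis); x runs along the tool to the butt of the handle, so the steel point is 110 mm along -x. None if absent.
- tool3: Loose steel tool, 60 g (yellow handle, upright knife blade), lying on the counter at first: square handle 24 x 24 mm, 80 mm long, then a steel shank 8 mm thick and 70 mm long. Origin: middle of the handle's length, on its underside (12 mm off the long axis); x runs along the tool to the butt of the handle, so the steel point is 110 mm along -x. None if absent.
- tool4: Loose steel tool, 60 g (blue handle, ball end), lying on the counter at first: square handle 24 x 24 mm, 80 mm long, then a steel shank 8 mm thick and 70 mm long. Origin: middle of the handle's length, on its underside (12 mm off the long axis); x runs along the tool to the butt of the handle, so the steel point is 110 mm along -x. None if absent.
- key_white (a joint): Travel of the white key, m: 0 up, 0.006 fully down; it springs back when let go; about 4.5 N to hold fully down.
- key_white_top (a point): Centre of the top face of the white key, 26 mm across, moving with it; 52 mm above the counter when up; surrounded by a dark collar 42 mm across, 10 mm lower.
- key_yellow (a joint): Travel of the yellow key, m: 0 up, 0.006 fully down; it springs back when let go; about 4.5 N to hold fully down.
- key_yellow_top (a point): Centre of the top face of the yellow key, 26 mm across, moving with it; 52 mm above the counter when up; surrounded by a dark collar 42 mm across, 10 mm lower.
- key_green (a joint): Travel of the green key, m: 0 up, 0.006 fully down; it springs back when let go; about 4.5 N to hold fully down.
- key_green_top (a point): Centre of the top face of the green key, 26 mm across, moving with it; 52 mm above the counter when up; surrounded by a dark collar 42 mm across, 10 mm lower.
- key_red (a joint): Travel of the red key, m: 0 up, 0.006 fully down; it springs back when let go; about 4.5 N to hold fully down.
- key_red_top (a point): Centre of the top face of the red key, 26 mm across, moving with it; 52 mm above the counter when up; surrounded by a dark collar 42 mm across, 10 mm lower.
- weight: Polished dark granite weight, 60 x 90 x 40 mm, 0.6 kg; leave alone. Origin: centre of underside.
- wedge: Pearwood offcut wedge, 90 x 35 mm, up to 24 mm high; leave alone. Origin: centre of underside.
- burnisher: Flat bone burnisher, 120 x 18 x 8 mm; leave alone. Origin: centre of underside.
- tape: Roll of veneer tape lying flat, 84 mm across, 24 mm high; leave alone. Origin: centre of underside.
- cork_block: Cork sanding block, 100 x 60 x 35 mm; leave alone. Origin: centre of underside.
- glue_brush: Brush with wooden handle; leave alone. Origin: centre of underside.

How it is judged:
By the outcome, as a careful person would: the job done as asked, in the order asked, and still so for the second after the job is handed in, with the robot touching nothing.
Of tool1, tool2, tool3, tool4 only 3 to 4 are there at a start; the rules pass over those that are not, and their reading is None.
At some moment in a run one of tin, lid, tool1, tool2, tool3, tool4 may be knocked a few centimetres aside while the robot is not near it.
It also fails if it takes over 210 s, if anything falls off the work surface, if the arm or the gripper's body presses on something with over 40 N, if the wrist force passes 120 N, or if a joint passes its speed limit or range.

### The arm

A 6-joint arm with a two-finger parallel gripper is mounted at the origin on the work surface. World frame = base frame: x ahead of the robot, y to its left, z up, the work surface at z = 0. Lengths are in m, angles in rad, forces in N, time in s.
With the tool pointing down it reaches from about 0.35 to 0.925 m from the base axis. Payload 6.4 kg.
Tool frame: the origin (TCP) lies at the very end of the fingers, on their centre line; the grasp point (between the pads) lies robot.pinch_z behind it (robot.pinch_z is the distance from the TCP to the grasp point, in m); z points along the fingers, y is the line along which they close (so a half turn about z gives the same grasp; the last joint's range is limited). The gripper opens to 94 mm and grips with 3 to 60 N. Pads are 16 mm wide; open, the fingers measure 119 mm over their backs; the gripper's body (75 mm by 177 mm) begins 78 mm behind the grasp point.
Start: joints at [1.072, 0.245, 1.558, -0, 1.339, -0.174], TCP at [0.207, 0.616, 0.181] pointing down, gripper open.
Joint ranges: [-3.13, 3.13], [-1.02, 2.26], [0.13, 2.54], [-0.95, 4.09], [0.21, 2.88], [-2.74, 2.74]. Speed limits (rad/s): [2.57, 2.57, 3.14, 3.14, 3.14, 3.14].

### API

Orientations are given as a 3x3 rotation matrix whose columns are the frame's x, y, z axes.
In Python, from workcell import status, imaging, robot gives the robot as it stands.
- The arm moves only by the tool send_rows, never from a script. Its argument "series" is text: rows parted by semicolons, each of 4 numbers parted by spaces: the shift along the tool's x, y, z in m, then the turn about the tool's z in degrees. A call has 1 to 12 rows; each row shifts and turns the commanded pose from where the row before left it, along the tool's axes as they then stand; what a row does not reach is not made up. A row lasts 1/8 s, in which the tool goes at most 62.5 mm and 10.7 degrees, less where a joint would pass 70% of its speed; a pose out of reach is approached as far as the arm can. A call is refused whole if a number of a shift passes 0.0625 or a number of a turn 10.7, either way. A call with a gripper value outside its range is refused whole. "claw" is the opening, from 0 (shut) to 1 (fully open), set as the call begins (left out, the last holds). The fingers move at their own pace and stop on an object; "grip_force" is the grip in N (left out, the last holds). Time passes only in rows, so rows that do not move let the fingers close. It gives the time, the measured TCP pose, the force, the opening and the grip force at its end, in the units of the state.
- status.read_state(): the state, without advancing time (a new reading comes with each control period).
- imaging.snapshot(name): name is "side" or "top" or "wrist"; returns the picture (384x512x3 uint8, red, green, blue); there is no depth.
- imaging.camera_info(name): a dict with "vfov" (degrees; the focal length in pixels is half the picture's height over the tangent of half this angle, whatever the lens; pixels are square), "cx", "cy" (the principal point, pixels), "R" (3x3) and "t" (3): a world point X has camera coordinates R X + t. Camera axes: x right, y down, z forward; pixel columns grow to the right and rows downward; lengths in m; the calibration is good to about 2 mm. The wrist camera is an equidistant fisheye: a pixel r from the principal point sees the ray r / f radians off the axis. A picture is of the moment at which its call begins: read the wrist's pose just before it. camera_info takes no time and is no camera call; for the wrist camera it gives the pose at the moment of the call.
- robot.close_job(): hands the job in; it is judged then, once.
The state is a dict: "clock": time; "joints": joint angles; "dq": joint speeds; "effort": joint torques, N m; "ee_pos": TCP position; "tcp_rot": TCP orientation; "force": force on the tool from outside, world axes, zero at the start; "ft_torque": the same for the moment, N m; "gripper_width": finger opening in m; "grip_force": force on a finger pad.
Only numpy, scipy, OpenCV 4.12 (cv2) and the standard library are available. Lean on these libraries where they do the work, as an engineer would, in place of code of your own. Each camera call takes 0.05 s, during which the arm holds its last target. There are 200 camera calls.

## Working session

There is one attempt and no reset: what is moved stays moved. The work goes in short steps, Python scripts to look and compute and a tool call to move; the robot and the scene stay as the last step left them, time stands still between calls to the robot, and variables do not carry over. Pictures are saved under pics/ and viewed, at most 14 in all, crops included, and the job is handed in when it is done.

Besides the shell and the picture viewer there is one more tool, called after ">>>" as name(argument=value, ...) on one line, values as JSON. send_rows: Moves the arm, as the interface text tells. Its arguments: {"type":"object","properties":{"series":{"type":"string"},"claw":{"type":"number"},"grip_force":{"type":"number"}},"required":["series"]}

```bash
ls; mkdir -p pics
python3 - <<'E'
from workcell import status, imaging, robot
import cv2, numpy as np
s=status.read_state(); print({k:np.round(v,3).tolist() for k,v in s.items()}, robot.pinch_z)
for n in("top","side"):
    im=imaging.snapshot(n); cv2.imwrite(f"pics/{n}0.png",cv2.resize(im[:,:,::-1],(800,600),interpolation=cv2.INTER_CUBIC))
    cv2.imwrite(f"{n}0raw.png",im[:,:,::-1])
    i=imaging.camera_info(n); print(n,i)
print(imaging.camera_info("wrist"))
E
```

```text
pics
{'clock': 0.0, 'joints': [1.072, 0.246, 1.559, -0.0, 1.339, -0.174], 'dq': [-0.001, -0.001, -0.001, -0.0, 0.0, -0.0], 'effort': [-0.002, -41.584, -31.46, 0.068, 0.033, -0.0], 'ee_pos': [0.207, 0.615, 0.18], 'tcp_rot': [[-0.948, 0.319, -0.001], [0.319, 0.948, -0.002], [0.0, -0.002, -1.0]], 'force': [-0.109, -0.156, -0.241], 'ft_torque': [-0.015, -0.018, -0.039], 'grip_force': 0.0, 'gripper_width': 0.094} 0.0188
top {'vfov': 52.26525731707788, 'cx': 254.87929332252548, 'cy': 195.48062756187295, 'R': array([[ 1.11903638e-02, -9.99937375e-01,  1.47685123e-04],
       [-9.98046158e-01, -1.11782782e-02, -6.14728632e-02],
       [ 6.14706643e-02,  5.40507133e-04, -9.98108744e-01]]), 't': array([0.01733574, 0.58378184, 1.0130726 ])}
side {'vfov': 55.313625959728526, 'cx': 252.41235600746825, 'cy': 189.6718388383169, 'R': array([[ 0.81115825, -0.58480865, -0.00459716],
       [-0.37143107, -0.50908948, -0.77644502],
       [ 0.4517314 ,  0.63152731, -0.63016823]]), 't': array([-0.44892051,  0.29593789,  0.85450478])}
{'vfov': 65.70646984690485, 'cx': 252.77200624338548, 'cy': 192.13330552680722, 'R': array([[ 0.3183289 ,  0.94797981, -0.00099444],
       [ 0.91368757, -0.30653373,  0.26685596],
       [ 0.25266923, -0.08585657, -0.96373591]]), 't': array([-0.64884821, -0.0295396 ,  0.38975728])}
```

View pics/top0.png

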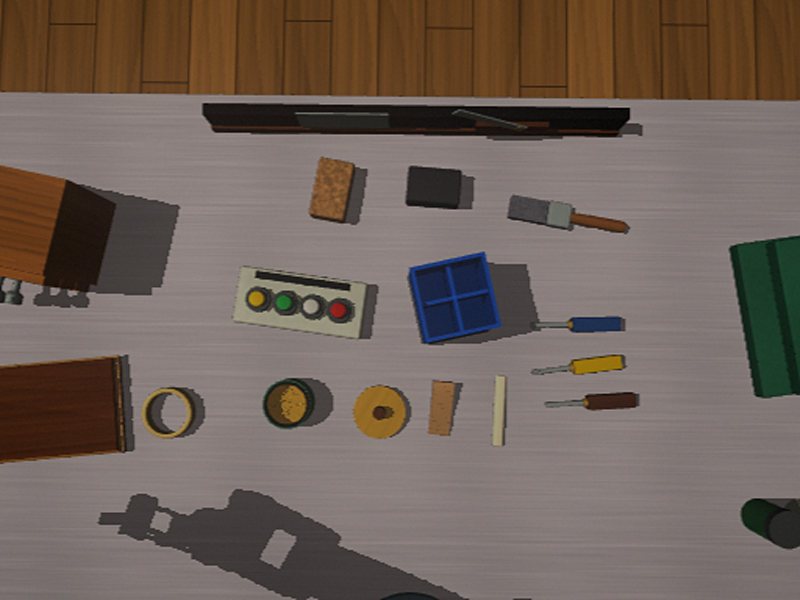

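View pics/side0.png

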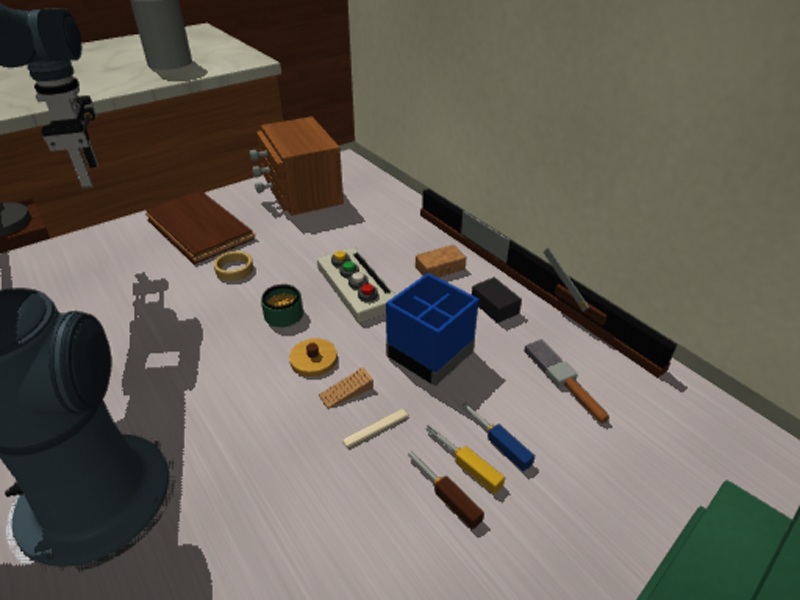

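Top view (800x600): the yellow, green, white and red keys are at (257,297), (284,301), (311,306) and (339,309). The tin is at (289,402), the lid knob at (380,411) and the holder cross at (454,298). There are three tools, blue, yellow and dark; tool2 (red) is absent. Next I'll take enlarged crops for exact measurements.

```bash
cat > h.py <<'E'
from workcell import status, imaging, robot
import cv2, numpy as np
def K(i): 
    f=192/np.tan(np.radians(i["vfov"]/2)); return f
def ray(n,p,i=None):
    i=i or imaging.camera_info(n); f=K(i)
    d=np.array([p[0]-i["cx"],p[1]-i["cy"]])/f
    if n=="wrist":
        r=np.hypot(*d); d=d/max(r,1e-9)
        v=np.array([*(d*np.sin(r)),np.cos(r)])
    else: v=np.array([*d,1.]);v/=np.linalg.norm(v)
    R=np.array(i["R"]); return -R.T@i["t"], R.T@v
def tri(*rs):
    A=np.zeros((3,3));b=np.zeros(3)
    for c,d in rs:
        P=np.eye(3)-np.outer(d,d);A+=P;b+=P@c
    X=np.linalg.solve(A,b)
    return X, max(np.linalg.norm((np.eye(3)-np.outer(d,d))@(X-c)) for c,d in rs)
def atz(r,z): c,d=r; return c+d*(z-c[2])/d[2]
def crop(im,x0,x1,y0,y1,s): return cv2.resize(im[y0:y1,x0:x1],None,fx=s,fy=s,interpolation=cv2.INTER_CUBIC)
E
python3 - <<'E'
from h import *
S=1.5625
pts={"knob":((380,411),(313,347)),"yel":((257,297),(340,255)),"grn":((284,301),(348,266)),"wht":((311,306),(357,279)),"red":((339,309),(368,290)),"cross":((454,298),(432,302)),"tinrim":((289,402),(282,293))}
for k,(a,b) in pts.items():
    print(k,*[np.round(x,4) for x in tri(ray("top",np.array(a)/S),ray("side",np.array(b)/S))])
a=cv2.imread("top0raw.png");b=cv2.imread("side0raw.png")
c=np.zeros((600,800,3),np.uint8)
def put(x,y,m): m=m[:600-y,:800-x]; c[y:y+m.shape[0],x:x+m.shape[1]]=m
put(0,0,crop(a,335,415,195,268,5)); put(400,0,crop(b,255,345,250,340,4.4))
put(0,370,crop(a,145,325,160,205,4.4) if 0 else crop(a,160,270,235,290,4)); put(445,400,crop(a,255,325,155,225,2.8))
cv2.imwrite("pics/c0.png",c)
E
```

```text
knob [0.4078 0.0523 0.032 ] 0.0006
yel [0.5924 0.2561 0.0466] 0.0008
grn [0.5859 0.2122 0.0454] 0.0013
wht [0.5791 0.168  0.0407] 0.0006
red [0.575  0.1212 0.0433] 0.0
cross [ 0.59   -0.0609  0.126 ] 0.0012
tinrim [0.423  0.198  0.0575] 0.0009
```

View pics/c0.png

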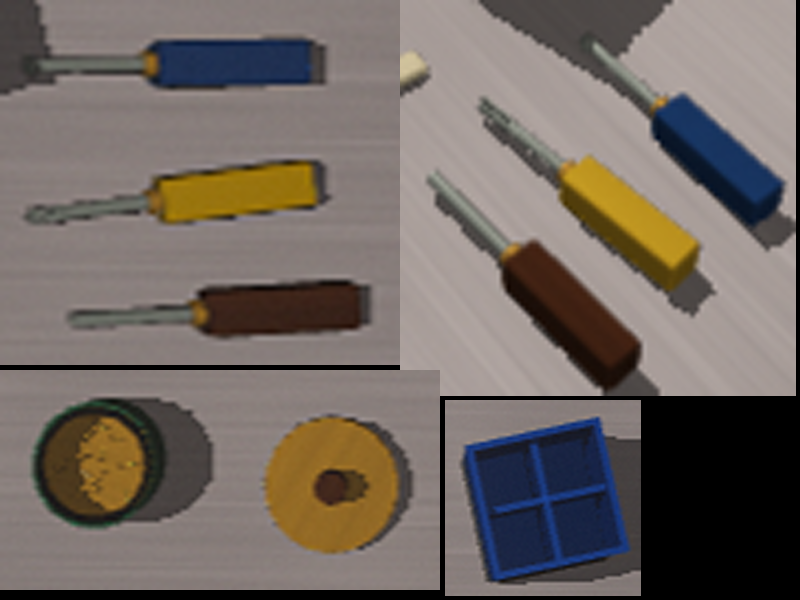

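Run:
```python
from h import *
T=lambda x,y:ray("top",(335+x/5-.4,195+y/5-.4))
Sd=lambda x,y:ray("side",(255+(x-400)/4.4-.4,250+y/4.4-.4))
for k,tip,l,r,s in (("blue",(30,65),(157,63),(312,61),(768,192)),("yel",(30,214),(160,200),(315,184),(683,251)),("dark",(72,319),(207,313),(362,305),(622,352))):
    L=atz(T(*l),.024);R=atz(T(*r),.024);t=atz(T(*tip),.012)
    print(k,np.round(L,4),np.round(R,4),np.round(t,4),"len",np.linalg.norm(L-R).round(4),"yaw(tip->butt)",np.degrees(np.arctan2(*(R-t)[1::-1])).round(1),np.degrees(np.arctan2(*(R-L)[1::-1])).round(1),"tri butt",np.round(tri(T(*r),Sd(*s))[0],4))
D=lambda x,y:atz(ray("top",(255+(x-445)/2.8-.4,155+(y-400)/2.8-.4)),.13)
c=[D(*p) for p in((463,448),(600,418),(630,550),(495,580))]
print("demag",np.mean(c,0),[np.linalg.norm(c[i]-c[i-1]).round(4) for i in range(4)],[np.degrees(np.arctan2(*(c[i]-c[i-1])[1::-1])).round(1) for i in range(4)])
E_=lambda x,y,z:atz(ray("top",(160+x/4-.4,235+(y-370)/4-.4)),z).round(4)
print("tin",E_(97,463,.045),"diam",E_(34,463,.045)-E_(160,463,.045)); print("lid",E_(332,485,.007),E_(331,487,.034))
S=1.5625
for n,p in dict(y=(257,297),g=(284,301),w=(311,306),r=(339,309)).items(): print(n,atz(ray("top",np.array(p)/S),.052).round(4))
```

```text
blue [ 0.5557 -0.267   0.024 ] [ 0.5577 -0.348   0.024 ] [ 0.5543 -0.2032  0.012 ] len 0.0811 yaw(tip->butt) -88.7 -88.6 tri butt [ 0.5567 -0.3467  0.0252]
yel [ 0.4844 -0.2681  0.024 ] [ 0.4936 -0.3489  0.024 ] [ 0.4759 -0.203   0.012 ] len 0.0813 yaw(tip->butt) -83.1 -83.5 tri butt [ 0.4929 -0.347   0.0273]
dark [ 0.4263 -0.2921  0.024 ] [ 0.4313 -0.3726  0.024 ] [ 0.4213 -0.2249  0.012 ] len 0.0806 yaw(tip->butt) -86.1 -86.4 tri butt [ 0.43   -0.3706  0.026 ]
demag [ 0.59082167 -0.06098083  0.13      ] [np.float64(0.114), np.float64(0.1183), np.float64(0.1139), np.float64(0.1158)] [np.float64(14.1), np.float64(-76.9), np.float64(-167.1), np.float64(103.1)]
tin [0.4211 0.2025 0.045 ] diam [-0.0009  0.08    0.    ]
lid [0.4047 0.0542 0.007 ] [0.4065 0.054  0.034 ]
y [0.5927 0.2545 0.052 ]
g [0.5866 0.2103 0.052 ]
w [0.5789 0.1661 0.052 ]
r [0.5746 0.1203 0.052 ]
```

>>> send_rows(series="0 0 0 -9.3;0 0 0 -9.3;-0.02 -0.056 0 0;-0.02 -0.056 0 0;-0.02 -0.056 0 0;-0.02 -0.056 0 0;-0.02 -0.056 0 0;-0.02 -0.056 0 0;-0.02 -0.056 0 0;-0.02 -0.056 0 0;-0.02 -0.056 0 0;-0.02 -0.056 0 0", claw=0.6)

```text
clock: 1.6
ee_pos: [0.4075, 0.0541, 0.1811]
tcp_rot: [[-1.0, 0.0, 0.001], [0.0, 1.0, 0.0], [-0.001, 0.0, -1.0]]
force: [1.0, 0.3, -0.2]
gripper_width: 0.0562
grip_force: 0.0
```

```bash
cat >> h.py <<'E'
def st():
    s=status.read_state(); R=np.array(s["tcp_rot"])
    print("t",round(s["clock"],2),"p",np.round(s["ee_pos"],4),"yaw_x",np.degrees(np.arctan2(R[1,0],R[0,0])).round(2),"F",np.round(s["force"],2),"w",round(s["gripper_width"],4),"g",round(s["grip_force"],1),"q",np.round(s["joints"],2))
    return np.array(s["ee_pos"]),R
def go(target):
    p,R=st(); print("tool shift",np.round(R.T@(np.array(target)-p),4))
E
python3 - <<'E'
from h import *
go((.4065,.054,.016))
im=imaging.snapshot("wrist");cv2.imwrite("pics/w1.png",im[:,:,::-1])
E
```

```text
t 1.6 p [0.4075 0.0541 0.1811] yaw_x 179.98 F [ 0.96  0.31 -0.19] w 0.0562 g 0.0 q [-0.15 -0.36  2.14  0.    1.36 -1.72]
tool shift [ 1.000e-03 -1.000e-04  1.651e-01]
```

View pics/w1.png

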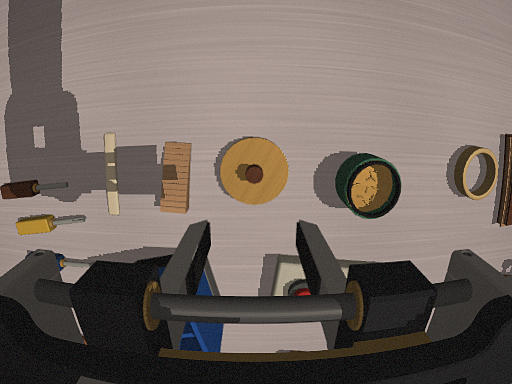

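The wrist view shows the knob at (254,173) midway between the fingers, and the tin at (368,183). I'll cross-check both positions against the top view.

Run:
```python
from h import *
k=ray("wrist",(254,172.5)); t=ray("wrist",(368,182))
print(atz(k,.034),atz(t,.045), tri(k,ray("top",(160+331/4-.4,235+117/4-.4))), tri(t,ray("top",(160+97/4-.4,235+93/4-.4))))
```

```text
[0.40589087 0.0484252  0.034     ] [0.41511031 0.18898443 0.045     ] (array([0.40618669, 0.05123304, 0.03393025]), np.float64(0.0028213753189544125)) (array([0.42038675, 0.20461464, 0.01538005]), np.float64(0.003778748679056336))
```

>>> send_rows(series="0.001 0 0.055 0;0 0 0.055 0;0 0 0.04 0;0 0 0.015 0;0 0 0 0")

```text
clock: 2.28
ee_pos: [0.406, 0.0562, 0.0159]
tcp_rot: [[-1.0, 0.0, -0.001], [0.0, 1.0, 0.0], [0.001, 0.0, -1.0]]
force: [0.3, 0.2, 0.3]
gripper_width: 0.0563
grip_force: 0.0
```

Run:
```python
from h import *
st(); i=imaging.camera_info("wrist"); print("cam",-np.array(i["R"]).T@i["t"])
im=imaging.snapshot("wrist"); top=imaging.snapshot("top"); cv2.imwrite("top1raw.png",top[:,:,::-1])
c=np.zeros((600,800,3),np.uint8); m=crop(im,100,500,0,384,1.5)[:,:,::-1]; c[:min(600,m.shape[0]),:m.shape[1]]=m[:600,:600]
m=crop(top,160,225,235,285,3)[:,:,::-1]; c[:m.shape[0],600:600+m.shape[1]]=m
cv2.imwrite("pics/w2.png",c)
```

```text
t 2.27 p [0.406  0.0562 0.0159] yaw_x 180.0 F [0.3  0.18 0.27] w 0.0563 g 0.0 q [-0.14 -0.1   2.26 -0.    0.98 -1.71]
cam [0.32995707 0.05509871 0.21870886]
```

View pics/w2.png

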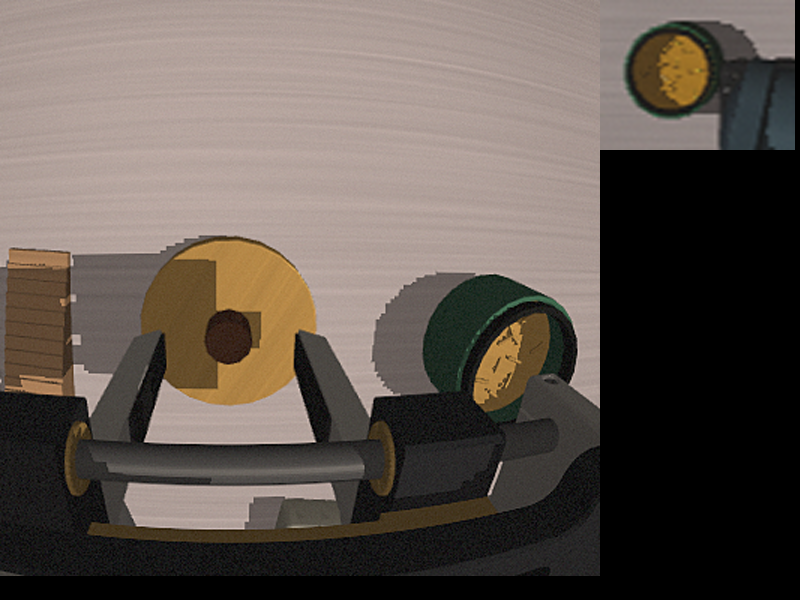

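The knob sits at wrist pixel (252,224), centred between the fingers. The tin in the top crop has not moved. I'll check the knob's x position, then grip it.

Run:
```python
from h import *
print(atz(ray("wrist",(252,223.5)),.034), "lid plate", atz(ray("wrist",(100+229/1.5,(238+403)/3)),.014))
# tin rim in wrist now: ellipse approx
for p in ((460,350),(577,340),(545,296)): print(atz(ray("wrist",(100+p[0]/1.5,p[1]/1.5)),.045))
# tin rim by top1 colour
a=cv2.imread("top1raw.png"); E_=lambda x,y:atz(ray("top",(160+(x-600)/3-.33,235+y/3-.33)),.045).round(4)
print(E_((626+716)/2,(23+117)/2))
```

```text
[0.40503955 0.05449417 0.034     ] lid plate [0.40520366 0.0549364  0.014     ]
[0.41026133 0.16403298 0.045     ]
[0.40909378 0.24390038 0.045     ]
[0.38392826 0.21170506 0.045     ]
[0.4207 0.2038 0.045 ]
```

>>> send_rows(series="0 0 0 0;0 0 0 0;0 0 0 0;0 0 0 0", claw=0, grip_force=30)

```text
clock: 2.88
ee_pos: [0.4064, 0.056, 0.0163]
tcp_rot: [[-1.0, 0.0, 0.0], [0.0, 1.0, -0.0], [-0.0, -0.0, -1.0]]
force: [0.4, -0.1, -0.0]
gripper_width: 0.0198
grip_force: 0.0
```

Run:
```python
from h import *
st()
```

```text
t 2.88 p [0.4064 0.056  0.0163] yaw_x 179.99 F [ 0.45 -0.07 -0.  ] w 0.0198 g 0.0 q [-0.14 -0.1   2.26  0.    0.98 -1.71]
```

>>> send_rows(series="0 0 0 0;0 0 0 0;0 0 0 0")

```text
clock: 3.25
ee_pos: [0.4063, 0.056, 0.0161]
tcp_rot: [[-1.0, 0.0, -0.0], [0.0, 1.0, 0.0], [0.0, 0.0, -1.0]]
force: [0.5, -0.1, -0.3]
gripper_width: 0.0007
grip_force: 0.0
```

Run:
```python
from h import *
st()
im=imaging.snapshot("wrist"); cv2.imwrite("pics/w3.png",crop(im,130,450,120,384,2)[:,:,::-1])
```

```text
t 3.25 p [0.4063 0.056  0.0161] yaw_x 179.99 F [ 0.49 -0.12 -0.3 ] w 0.0007 g 0.0 q [-0.14 -0.1   2.26  0.    0.98 -1.71]
```

View pics/w3.png

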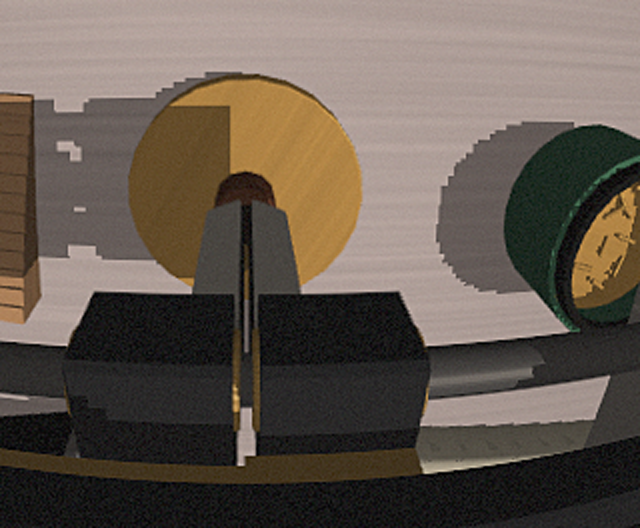

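Run:
```python
from h import *
i=imaging.camera_info("wrist")
for p in ((298.7,221),(100+312/1.5,333/1.5),(100+163/1.5,333/1.5),(252.5,222)):
    c,d=ray("wrist",p,i); 
    for z in(.016,.03,.04,.05,.06): print(p,z,atz((c,d),z).round(4))
print(i["vfov"],K(i))
```

```text
(298.7, 221) 0.016 [0.4083 0.0889 0.016 ]
(298.7, 221) 0.03 [0.4029 0.0865 0.03  ]
(298.7, 221) 0.04 [0.399  0.0849 0.04  ]
(298.7, 221) 0.05 [0.3952 0.0832 0.05  ]
(298.7, 221) 0.06 [0.3913 0.0815 0.06  ]
(308.0, 222.0) 0.016 [0.4091 0.0959 0.016 ]
(308.0, 222.0) 0.03 [0.4037 0.0931 0.03  ]
(308.0, 222.0) 0.04 [0.3998 0.0911 0.04  ]
(308.0, 222.0) 0.05 [0.3959 0.0891 0.05  ]
(308.0, 222.0) 0.06 [0.392 0.087 0.06 ]
(208.66666666666669, 222.0) 0.016 [0.4091 0.0226 0.016 ]
(208.66666666666669, 222.0) 0.03 [0.4036 0.0249 0.03  ]
(208.66666666666669, 222.0) 0.04 [0.3997 0.0265 0.04  ]
(208.66666666666669, 222.0) 0.05 [0.3958 0.028  0.05  ]
(208.66666666666669, 222.0) 0.06 [0.3919 0.0296 0.06  ]
(252.5, 222) 0.016 [0.4089 0.0549 0.016 ]
(252.5, 222) 0.03 [0.4034 0.0549 0.03  ]
(252.5, 222) 0.04 [0.3996 0.0549 0.04  ]
(252.5, 222) 0.05 [0.3957 0.0549 0.05  ]
(252.5, 222) 0.06 [0.3918 0.0549 0.06  ]
65.70646984690485 297.3186396354542
```

Those fingers closed above the knob. From the image geometry the fingertips sit about 25 mm higher than the reported TCP. I'll open and descend in steps, watching the force.

>>> send_rows(series="0 0 0 0;0 0 0 0;0 0 0 0;0 0 0 0;0 0 0.007 0;0 0 0.007 0", claw=0.5)

```text
clock: 4.05
ee_pos: [0.4062, 0.056, 0.0016]
tcp_rot: [[-1.0, 0.0, -0.0], [0.0, 1.0, 0.0], [0.0, 0.0, -1.0]]
force: [-0.3, -0.1, 0.2]
gripper_width: 0.047
grip_force: 0.0
```

Run:
```python
from h import *
st()
i=imaging.camera_info("wrist");im=imaging.snapshot("wrist");side=imaging.snapshot("side"); 
print("cam",-np.array(i["R"]).T@i["t"])
c=np.zeros((540,800,3),np.uint8); m=crop(im,130,380,120,384,2)[:,:,::-1]; c[:m.shape[0],:500]=m
m=crop(side,130,280,170,290,2)[:,:,::-1]; c[:m.shape[0],500:800]=m
cv2.imwrite("pics/w4.png",c)
```

```text
t 4.05 p [0.4062 0.056  0.0016] yaw_x 179.99 F [-0.35 -0.15  0.25] w 0.047 g 0.0 q [-0.14 -0.07  2.26 -0.    0.95 -1.71]
cam [0.32991968 0.05496998 0.20426615]
```

View pics/w4.png

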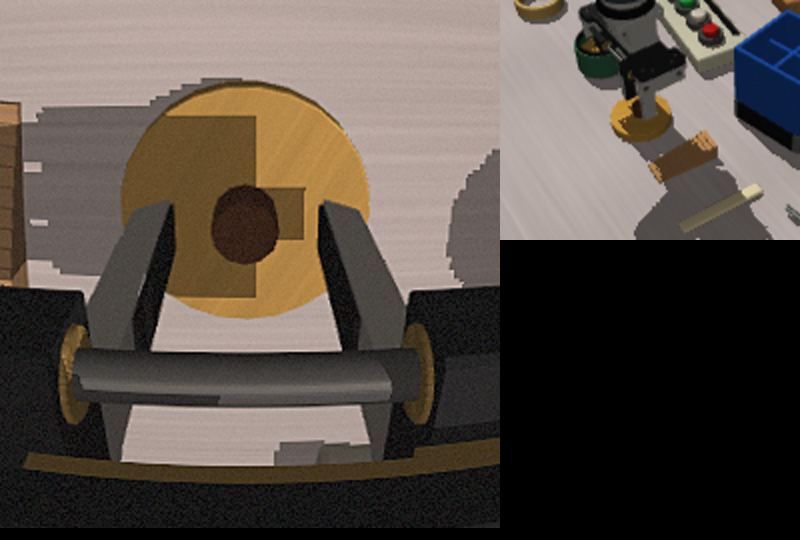

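The fingertips are still above the plate, which stands at 14 mm, although the reported TCP z is 0.0016. So the TCP reads low. I'll feel for the plate to find the offset.

>>> send_rows(series="0 0 0.004 0;0 0 0.003 0;0 0 0 0")

```text
clock: 4.53
ee_pos: [0.4061, 0.056, -0.0051]
tcp_rot: [[-1.0, 0.0, -0.0], [0.0, 1.0, 0.0], [0.0, 0.0, -1.0]]
force: [-0.1, -0.4, -0.6]
gripper_width: 0.0468
grip_force: 0.0
```

>>> send_rows(series="0 0 0.002 0;0 0 0 0")

```text
clock: 4.78
ee_pos: [0.4063, 0.056, -0.0069]
tcp_rot: [[-1.0, 0.0, -0.0], [0.0, 1.0, 0.0], [0.0, 0.0, -1.0]]
force: [-0.1, -0.0, 0.1]
gripper_width: 0.0469
grip_force: 0.0
```

>>> send_rows(series="0 0 0.002 0;0 0 0 0")

```text
clock: 5.03
ee_pos: [0.4062, 0.056, -0.009]
tcp_rot: [[-1.0, 0.0, -0.0], [0.0, 1.0, 0.0], [0.0, 0.0, -1.0]]
force: [-0.2, 0.1, -0.2]
gripper_width: 0.0471
grip_force: 0.0
```

>>> send_rows(series="0 0 0.001 0;0 0 0 0")

```text
clock: 5.28
ee_pos: [0.4063, 0.056, -0.0099]
tcp_rot: [[-1.0, 0.0, -0.0], [0.0, 1.0, 0.0], [0.0, 0.0, -1.0]]
force: [0.1, 1.0, 0.3]
gripper_width: 0.0472
grip_force: 0.0
```

>>> send_rows(series="0 0 0.001 0;0 0 0 0")

```text
clock: 5.52
ee_pos: [0.4064, 0.056, -0.0101]
tcp_rot: [[-1.0, -0.0, -0.001], [-0.0, 1.0, 0.0], [0.001, 0.0, -1.0]]
force: [-3.3, 0.5, 9.3]
gripper_width: 0.0472
grip_force: 4.3
```

>>> send_rows(series="0 0 0.001 0;0 0 0 0")

```text
clock: 5.78
ee_pos: [0.4065, 0.056, -0.0102]
tcp_rot: [[-1.0, -0.0, -0.002], [-0.0, 1.0, -0.0], [0.002, -0.0, -1.0]]
force: [-7.3, 0.3, 18.8]
gripper_width: 0.047
grip_force: 9.6
```

Contact came at a reported z of −0.010 with the plate at 0.014, so the true tip z is the reported z plus 0.024. I'll back off 2–3 mm and grip.

>>> send_rows(series="0 0 -0.003 0;0 0 0 0;0 0 0 0;0 0 0 0;0 0 0 0", claw=0, grip_force=25)

```text
clock: 6.4
ee_pos: [0.4062, 0.056, -0.009]
tcp_rot: [[-1.0, 0.0, -0.0], [0.0, 1.0, 0.0], [0.0, 0.0, -1.0]]
force: [0.1, 0.6, 0.6]
gripper_width: 0.0213
grip_force: 25.0
```

>>> send_rows(series="0 0 -0.04 0;0 0 -0.04 0;0 0 0 0;0 0 0 0")

```text
clock: 6.9
ee_pos: [0.4055, 0.0561, 0.0701]
tcp_rot: [[-1.0, 0.0, -0.002], [0.0, 1.0, 0.0], [0.002, 0.0, -1.0]]
force: [0.4, 0.1, -1.6]
gripper_width: 0.0213
grip_force: 25.0
```

Run:
```python
from h import *
st()
i=imaging.camera_info("wrist");im=imaging.snapshot("wrist");t=imaging.snapshot("top")
cv2.imwrite("top2raw.png",t[:,:,::-1])
print("cam",-np.array(i["R"]).T@i["t"])
c=np.zeros((384*2,512*2,3),np.uint8); 
cv2.imwrite("pics/w5.png",crop(im,130,490,100,340,2.2)[:,:,::-1])
np.save("i5.npy",i,allow_pickle=True)
```

```text
t 6.9 p [0.4055 0.0561 0.0701] yaw_x 179.99 F [ 0.4   0.1  -1.56] w 0.0213 g 25.0 q [-0.14 -0.21  2.24 -0.    1.12 -1.71]
cam [0.32949784 0.0550249  0.27289811]
```

View pics/w5.png

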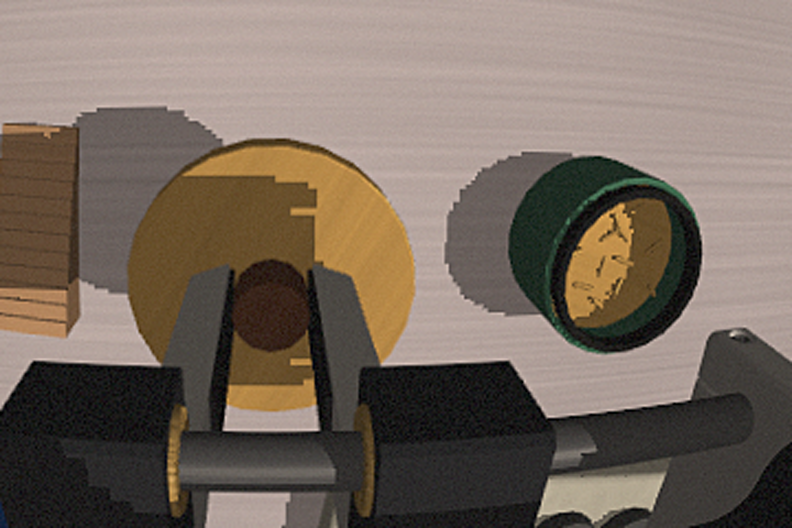

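The lid is held level and the tin is still upright. I'll fit the tin's rim circle using both cameras.

Run:
```python
from h import *
from scipy.optimize import least_squares
i=np.load("i5.npy",allow_pickle=True).item()
def fit(cam,pts,z,r,info=None):
    P=np.array([atz(ray(cam,p,info),z)[:2] for p in pts])
    f=least_squares(lambda c:np.hypot(*(P-c).T)-r,P.mean(0),loss="soft_l1",f_scale=.001); return f.x.round(4),(f.fun*1e3).round(1)
W=[(130+x/2.2-.27,100+y/2.2-.27) for x,y in((547,300),(553,270),(575,220),(610,188),(650,180),(690,197))]
print("wrist",fit("wrist",W,.045,.04,i))
# top: rim contour from dark/green vs counter on the far (left) side
a=cv2.imread("top2raw.png").astype(int); hsv=cv2.cvtColor(a.astype(np.uint8),cv2.COLOR_BGR2HSV)
sub=(slice(235,285),slice(160,215)); g=(hsv[...,0]>55)&(hsv[...,0]<95)&(hsv[...,1]>70)
ys,xs=np.nonzero(g[sub]); xs+=160; ys+=235; print(len(xs),xs.min(),xs.max(),ys.min(),ys.max())
cx,cy=183.5,258; ang=np.arctan2(ys-cy,xs-cx); pts=[]
for k in np.arange(-np.pi,np.pi,np.pi/12):
    m=abs((ang-k+np.pi)%(2*np.pi)-np.pi)<np.pi/24
    if m.any() and np.cos(k)<.3: r=np.hypot(xs-cx,ys-cy)[m].max()+.3; pts.append((cx+r*np.cos(k),cy+r*np.sin(k)))
print("top",fit("top",pts,.045,.04))
# lid as it lay (top0)
b=cv2.imread("top0raw.png"); h2=cv2.cvtColor(b,cv2.COLOR_BGR2HSV); m=((h2[...,0]>10)&(h2[...,0]<28)&(h2[...,1]>120)); m2=np.zeros_like(m); m2[232:290,222:268]=m[232:290,222:268]
cs,_=cv2.findContours(m2.astype(np.uint8),cv2.RETR_EXTERNAL,cv2.CHAIN_APPROX_NONE); c=max(cs,key=cv2.contourArea); (x,y),r=cv2.minEnclosingCircle(c)
print("lid px",x,y,r,atz(ray("top",(x,y)),.014))
```

```text
wrist (array([0.4222, 0.2073]), array([ 1.4, -0.6, -0.2,  0.4, -0.3,  0.5]))
57 169 195 243 273
top (array([0.4204, 0.2024]), array([ 0.1, -0.4,  0.7, -0.3, -0.1, -0.8, -0.8, -1. , -1.7,  0.8, -0.1,
       -0.5,  0.2, -0.3]))
lid px 242.42416381835938 263.2203674316406 16.85354232788086 [0.40584829 0.05447458 0.014     ]
```

>>> send_rows(series="-0.004 0.0375 0 0;-0.004 0.0375 0 0;-0.004 0.0375 0 0;-0.004 0.037 0 0;0 0 0.01 0;0 0 0.008 0;0 0 0 0;0 0 0 0")

```text
clock: 8.0
ee_pos: [0.4223, 0.2047, 0.053]
tcp_rot: [[-1.0, 0.002, -0.0], [0.002, 1.0, -0.0], [0.0, -0.0, -1.0]]
force: [-0.1, -0.0, -0.7]
gripper_width: 0.0215
grip_force: 25.0
```

Run:
```python
from h import *
st()
i=imaging.camera_info("wrist");im=imaging.snapshot("wrist");s=imaging.snapshot("side");np.save("i6.npy",i,allow_pickle=True)
cv2.imwrite("side6.png",s[:,:,::-1])
c=np.zeros((600,800,3),np.uint8); m=crop(im,180,330,120,270,2.8)[:,:,::-1]; c[:420,:420]=m
m=crop(s,150,220,160,225,5.4)[:,:,::-1]; c[:m.shape[0],420:420+m.shape[1]]=m
cv2.imwrite("pics/w6.png",c[:425])
```

```text
t 8.0 p [0.4223 0.2047 0.053 ] yaw_x 179.91 F [-0.07 -0.04 -0.7 ] w 0.0215 g 25.0 q [ 0.21 -0.02  2.1  -0.    1.06 -1.36]
```

View pics/w6.png

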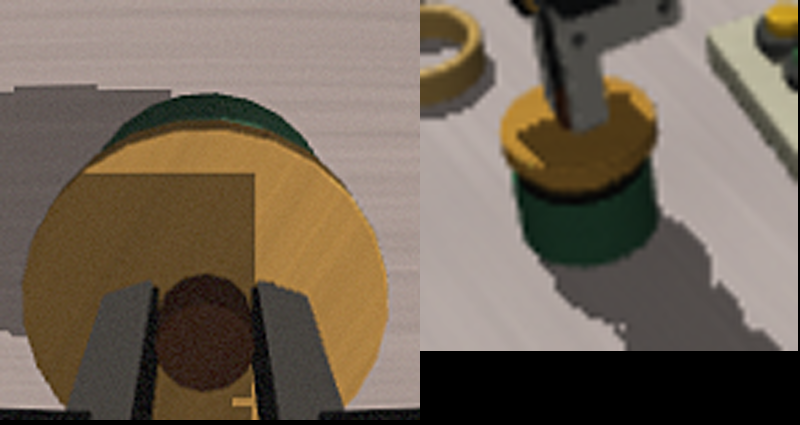

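Run:
```python
from h import *
i=imaging.camera_info("side")
def proj(X): 
    c=np.array(i["R"])@X+np.array(i["t"])[:,None]; return c[:2]/c[2]*K(i)+np.array([[i["cx"]],[i["cy"]]])
th=np.linspace(0,2*np.pi,361)
def ext(c,r,z): u=proj(np.array([c[0]+r*np.cos(th),c[1]+r*np.sin(th),z+0*th]))[0]; return u.min(),u.max()
def cr(u): return np.round(420+(np.array(u)-150+.4)*5.4,1)
lid=(.4223,.2047)
print("lid plate",cr(ext(lid,.044,.076)),cr(ext(lid,.044,.062)))
for t in((.4223,.2047),(.4253,.2047),(.4223,.2077)): print("tin",t,cr(ext(t,.04,.045)),cr(ext(t,.04,.03)),cr(ext(t,.04,0)))
# segmentation per row in side6
a=cv2.imread("side6.png"); h=cv2.cvtColor(a,cv2.COLOR_BGR2HSV)
for r in range(178,212,2):
    row=h[r,150:215]; g=np.nonzero((row[:,0]>60)&(row[:,0]<95)&(row[:,1]>90))[0]; b=np.nonzero((row[:,0]>8)&(row[:,0]<28)&(row[:,1]>120))[0]
    print(r,"green",(cr([150+g.min()-.5,150+g.max()+.5]) if len(g)>3 else None),"brass",(cr([150+b.min()-.5,150+b.max()+.5]) if len(b)>3 else None))
```

```text
lid plate [499.  655.4] [502.9 658. ]
tin (0.4223, 0.2047) [514.5 654.2] [518.4 656.9] [526.  662.2]
tin (0.4253, 0.2047) [519.2 658.7] [523.1 661.4] [530.6 666.7]
tin (0.4223, 0.2077) [512.2 651.7] [516.1 654.4] [523.8 659.8]
178 green None brass [419.5 646.3]
180 green None brass [505.9 651.7]
182 green None brass [500.5 657.1]
184 green None brass [500.5 651.7]
186 green None brass [500.5 651.7]
188 green None brass [505.9 646.3]
190 green None brass [511.3 640.9]
192 green None brass [516.7 630.1]
194 green [516.7 646.3] brass [532.9 608.5]
196 green [516.7 651.7] brass None
198 green [522.1 651.7] brass None
200 green [522.1 657.1] brass None
202 green [522.1 651.7] brass None
204 green [527.5 646.3] brass None
206 green [532.9 630.1] brass None
208 green [559.9 603.1] brass None
210 green None brass None
```

Side and wrist views agree that the lid is over the tin to within about 0.5 mm. Lowering it now.

>>> send_rows(series="0 0 0.01 0;0 0 0.008 0;0 0 0.003 0;0 0 0 0")

```text
clock: 8.6
ee_pos: [0.4216, 0.2054, 0.0315]
tcp_rot: [[-1.0, 0.0, -0.002], [0.0, 1.0, -0.0], [0.002, -0.0, -1.0]]
force: [-1.4, -0.1, -1.4]
gripper_width: 0.0212
grip_force: 25.0
```

>>> send_rows(series="0 0 0.002 0;0 0 0 0")

```text
clock: 8.85
ee_pos: [0.4218, 0.2054, 0.0304]
tcp_rot: [[-1.0, -0.0, -0.002], [-0.0, 1.0, -0.0], [0.002, -0.0, -1.0]]
force: [-3.5, -1.8, 3.4]
gripper_width: 0.021
grip_force: 25.0
```

>>> send_rows(series="0 0 0.002 0;0 0 0.001 0;0 0 0 0")

```text
clock: 9.22
ee_pos: [0.4219, 0.2055, 0.0277]
tcp_rot: [[-1.0, -0.0, -0.002], [-0.0, 1.0, -0.0], [0.002, -0.0, -1.0]]
force: [-5.2, -1.7, 7.2]
gripper_width: 0.0209
grip_force: 25.0
```

>>> send_rows(series="0 0 0.002 0;0 0 0.001 0;0 0 0 0")

```text
clock: 9.6
ee_pos: [0.4219, 0.2055, 0.0251]
tcp_rot: [[-1.0, -0.0, -0.002], [-0.0, 1.0, -0.001], [0.002, -0.001, -1.0]]
force: [-6.7, -2.1, 9.7]
gripper_width: 0.0215
grip_force: 25.0
```

>>> send_rows(series="0 0 0.001 0;0 0 0 0;0 0 0 0")

```text
clock: 9.98
ee_pos: [0.4219, 0.2055, 0.0249]
tcp_rot: [[-1.0, -0.0, -0.002], [-0.0, 1.0, -0.001], [0.002, -0.001, -1.0]]
force: [-10.9, -2.8, 17.8]
gripper_width: 0.0216
grip_force: 25.0
```

The lid is home at about 0.034 and the force is rising hard. One more millimetre, then release.

>>> send_rows(series="0 0 0.001 0;0 0 0 0;0 0 -0.001 0;0 0 -0.001 0")

```text
clock: 10.48
ee_pos: [0.4219, 0.2055, 0.025]
tcp_rot: [[-1.0, -0.0, -0.001], [-0.0, 1.0, -0.0], [0.001, -0.0, -1.0]]
force: [-4.9, -0.4, 5.4]
gripper_width: 0.0214
grip_force: 25.0
```

>>> send_rows(series="0 0 0 0;0 0 0 0;0 0 0 0;0 0 -0.04 0;0 0 -0.05 0;0 0 -0.0 0", claw=0.45)

```text
clock: 11.22
ee_pos: [0.4258, 0.2063, 0.1184]
tcp_rot: [[-1.0, 0.0, 0.009], [0.0, 1.0, 0.002], [-0.009, 0.002, -1.0]]
force: [-0.4, 0.6, -0.4]
gripper_width: 0.0425
grip_force: 0.0
```

Run:
```python
from h import *
st()
im=imaging.snapshot("wrist");s=imaging.snapshot("side");t=imaging.snapshot("top")
cv2.imwrite("top7raw.png",t[:,:,::-1])
c=np.zeros((600,800,3),np.uint8); m=crop(im,150,360,110,270,2)[:,:,::-1]; c[:320,:420]=m
m=crop(s,150,220,160,225,5.4)[:,:,::-1]; c[:m.shape[0],420:420+m.shape[1]]=m
m=crop(t,335,415,195,268,3)[:,:,::-1]; c[355:355+m.shape[0],420:660]=m
m=crop(t,150,260,230,290,3)[:,:,::-1]; c[355:355+m.shape[0],:330]=m
cv2.imwrite("pics/w7.png",c)
# lid top height: dark knob
```

```text
t 11.22 p [0.4258 0.2063 0.1184] yaw_x 179.99 F [-0.41  0.64 -0.36] w 0.0425 g 0.0 q [ 0.21 -0.12  2.06  0.    1.19 -1.36]
```

View pics/w7.png

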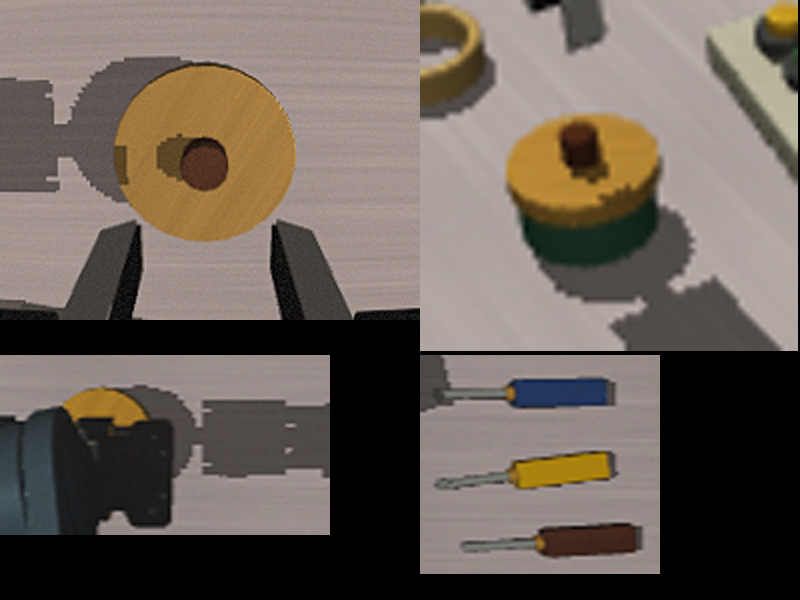

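The lid is on level and home, and the tools have not moved. Next, turn the gripper to straddle the tools and go to blue.

>>> send_rows(series="0 0 -0.03 9.9;0 0 -0.03 9.9;0 0 -0.02 9.9;0 0 0 9.9;0 0 0 9.9;0 0 0 9.9;0 0 0 9.9;0 0 0 9.9;0 0 0 9.5")

```text
clock: 12.5
ee_pos: [0.4213, 0.2052, 0.1919]
tcp_rot: [[-0.017, 1.0, -0.004], [1.0, 0.017, -0.001], [-0.001, -0.004, -1.0]]
force: [0.3, -0.2, 0.4]
gripper_width: 0.0423
grip_force: 0.0
```

>>> send_rows(series="-0.054 0.0125 0 0;-0.054 0.0125 0 0;-0.054 0.0125 0 0;-0.054 0.0125 0 0;-0.054 0.0125 0 0;-0.054 0.0125 0 0;-0.054 0.0125 0 0;-0.054 0.0125 0 0;-0.054 0.0125 0 0;-0.054 0.0125 0 0;0 0 0 0;0 0 0 0")

```text
clock: 14.0
ee_pos: [0.5587, -0.3307, 0.1921]
tcp_rot: [[-0.022, 1.0, -0.003], [1.0, 0.022, 0.003], [0.003, -0.002, -1.0]]
force: [0.4, 0.7, 0.4]
gripper_width: 0.0423
grip_force: 0.0
```

```bash
cat >> h.py <<'E'
HS={"blue":((100,125),(90,255)),"yel":((20,32),(140,255)),"dark":((0,14),(90,255))}
def handle(cam,col,z=.024,im=None,near=None):
    """minAreaRect-ish of handle top from colour blob; returns centre, ends on plane z"""
    info=imaging.camera_info(cam); im=imaging.snapshot(cam) if im is None else im
    h=cv2.cvtColor(im,cv2.COLOR_RGB2HSV); (a,b),(s0,s1)=HS[col]
    m=((h[...,0]>=a)&(h[...,0]<=b)&(h[...,1]>=s0)&(h[...,2]>25)).astype(np.uint8)
    n,l,stt,cen=cv2.connectedComponentsWithStats(m)
    out=[]
    for k in range(1,n):
        if stt[k,4]<40: continue
        ys,xs=np.nonzero(l==k); P=np.array([atz(ray(cam,(x,y),info),z)[:2] for x,y in zip(xs,ys)])
        c=P.mean(0); u=np.linalg.svd(P-c,full_matrices=False)[2]; q=(P-c)@u.T
        L=np.ptp(q[:,0]);W=np.ptp(q[:,1])
        out.append((stt[k,4],c.round(4),"mid",(c+u[0]*(q[:,0].max()+q[:,0].min())/2+u[1]*(q[:,1].max()+q[:,1].min())/2).round(4),"LW",round(L,4),round(W,4),"ang",np.degrees(np.arctan2(u[0][1],u[0][0])).round(1)%180))
    return out
E
python3 - <<'E'
from h import *
st()
im=imaging.snapshot("wrist"); cv2.imwrite("w8.png",im[:,:,::-1]); t=imaging.snapshot("top"); cv2.imwrite("top8.png",t[:,:,::-1])
for c in HS:
    for cam,i in(("wrist",im),("top",t)):
        for o in handle(cam,c,im=i):
            if .06<o[5]<.12: print(c,cam,*o)
E
```

```text
t 14.0 p [ 0.5587 -0.3307  0.1921] yaw_x 91.28 F [0.4  0.69 0.43] w 0.0423 g 0.0 q [-0.71  0.24  1.55  0.    1.36 -0.73]
blue wrist 1110 [ 0.5591 -0.3063] mid [ 0.559  -0.3074] LW 0.0782 0.0228 ang 91.5
blue top 275 [ 0.5567 -0.3067] mid [ 0.5567 -0.3051] LW 0.0811 0.021 ang 90.7
yel wrist 1157 [ 0.4929 -0.3083] mid [ 0.4931 -0.309 ] LW 0.0789 0.0258 ang 97.5
yel top 285 [ 0.4893 -0.3078] mid [ 0.4893 -0.3078] LW 0.0813 0.0238 ang 97.5
yel top 58 [0.4293 0.4005] mid [0.4236 0.3975] LW 0.0742 0.0314 ang 69.9
yel top 56 [0.3742 0.4174] mid [0.3784 0.4158] LW 0.0736 0.0319 ang 66.5
dark wrist 171 [ 0.9152 -0.197 ] mid [ 0.9153 -0.1925] LW 0.0607 0.0318 ang 68.4
dark wrist 861 [ 0.7282 -0.3116] mid [ 0.7281 -0.311 ] LW 0.0942 0.0209 ang 80.1
dark wrist 976 [ 0.4321 -0.3311] mid [ 0.4336 -0.3318] LW 0.0793 0.0281 ang 93.3
dark wrist 281 [ 0.9424 -0.406 ] mid [ 0.9426 -0.4096] LW 0.0921 0.0206 ang 90.9
dark top 91 [1.0821 0.465 ] mid [1.0765 0.4662] LW 0.0609 0.0343 ang 166.2
dark top 146 [1.0759 0.4   ] mid [1.0769 0.4041] LW 0.0693 0.0485 ang 74.8
dark top 235 [ 1.0861 -0.3568] mid [ 1.0
[... 163 characters left out ...]
d [ 1.0642 -0.5658] LW 0.0603 0.0398 ang 128.9
dark top 105 [ 1.0166 -0.5798] mid [ 1.0243 -0.5803] LW 0.0877 0.0301 ang 169.9
dark top 150 [ 1.0196 -0.6206] mid [ 1.0165 -0.6182] LW 0.0765 0.0494 ang 18.30000000000001
dark top 115 [ 1.0026 -0.5434] mid [ 0.9997 -0.5429] LW 0.0625 0.0318 ang 9.699999999999989
dark top 183 [ 0.9738 -0.4564] mid [ 0.9741 -0.4588] LW 0.0667 0.0566 ang 170.0
dark top 73 [ 0.8966 -0.2036] mid [ 0.8968 -0.1971] LW 0.0642 0.01 ang 87.1
dark top 817 [0.7775 0.139 ] mid [0.7789 0.1394] LW 0.1044 0.0623 ang 170.3
dark top 249 [ 0.7285 -0.3117] mid [ 0.7284 -0.3114] LW 0.0939 0.0194 ang 80.2
dark top 279 [ 0.4285 -0.3309] mid [ 0.4282 -0.3299] LW 0.0818 0.0231 ang 93.6
```

Blue's centre measures (0.558–0.559, −0.307) in both cameras. Descending onto the butt end.

>>> send_rows(series="-0.006 0 0.05 0;0 0 0.06 0;0 0 0.05 0;0 0 0.03 0;0 0 0.015 0;0 0 0.005 0;0 0 0 0")

```text
clock: 14.98
ee_pos: [0.5604, -0.3379, -0.0146]
tcp_rot: [[-0.023, 1.0, 0.001], [1.0, 0.023, -0.001], [-0.001, 0.001, -1.0]]
force: [0.1, 0.3, 0.4]
gripper_width: 0.0421
grip_force: 0.0
```

>>> send_rows(series="0 0 0.002 0;0 0 0 0;0 0 0 0;0 0 0 0", claw=0, grip_force=5)

```text
clock: 15.48
ee_pos: [0.5599, -0.338, -0.0171]
tcp_rot: [[-0.022, 1.0, 0.001], [1.0, 0.022, -0.001], [-0.001, 0.001, -1.0]]
force: [-0.5, 0.4, 4.7]
gripper_width: 0.0242
grip_force: 4.9
```

>>> send_rows(series="0 0 -0.02 0;0 0 -0.05 0;0 0 -0.06 0;0 0 -0.06 0;0 0 -0.02 0;0 0 0 0")

```text
clock: 16.23
ee_pos: [0.5601, -0.3379, 0.1936]
tcp_rot: [[-0.023, 1.0, 0.002], [1.0, 0.023, -0.002], [-0.002, 0.002, -1.0]]
force: [-0.5, -0.1, -1.2]
gripper_width: 0.0236
grip_force: 5.0
```

>>> send_rows(series="0 0 0 0;0 0 0 0;0 0 0 0;0 0 0 0", grip_force=3)

```text
clock: 16.73
ee_pos: [0.5594, -0.3374, 0.1915]
tcp_rot: [[-0.022, 1.0, -0.001], [1.0, 0.022, 0.001], [0.001, -0.001, -1.0]]
force: [0.3, -0.6, -0.2]
gripper_width: 0.0242
grip_force: 3.0
```

Run:
```python
from h import *
st()
im=imaging.snapshot("wrist");s=imaging.snapshot("side")
c=np.zeros((384,800,3),np.uint8); c[:384,:400]=im[:,56:456,::-1]
cv2.imwrite("side9.png",s[:,:,::-1])
m=crop(s,300,400,190,290,3.84)[:,:,::-1]; c[:m.shape[0],400:400+m.shape[1]]=m
cv2.imwrite("pics/w9.png",c)
i=imaging.camera_info("side"); X=np.array(i["R"])@np.array([.56,-.338,.2])+i["t"]; print(X[:2]/X[2]*K(i)+[i["cx"],i["cy"]])
```

```text
t 16.73 p [ 0.5594 -0.3374  0.1915] yaw_x 91.29 F [ 0.25 -0.58 -0.16] w 0.0242 g 3.0 q [-0.72  0.25  1.54  0.    1.36 -0.74]
[348.81434626 239.62973059]
```

View pics/w9.png

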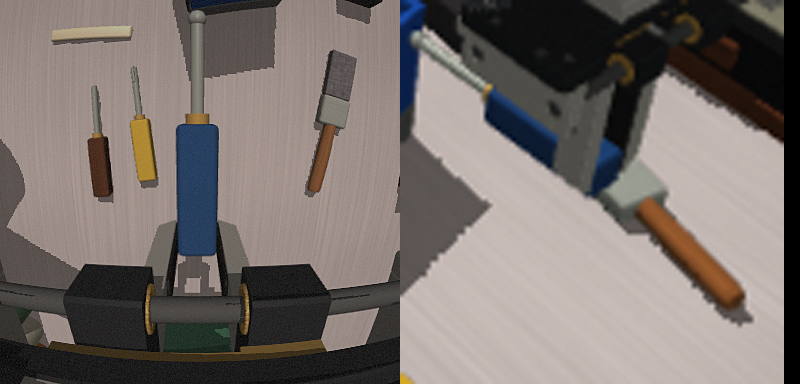

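At 3 N the tool stays horizontal (tip ahead, butt in the pads), so gravity won't swing it. I'll put it down, re-grip near mid-handle, and pivot it by pressing the butt overhang on the holder's near rim.

>>> send_rows(series="0 0 0.06 0;0 0 0.06 0;0 0 0.05 0;0 0 0.025 0;0 0 0.01 0;0 0 0.002 0;0 0 0 0")

```text
clock: 17.7
ee_pos: [0.5606, -0.3383, -0.0133]
tcp_rot: [[-0.023, 1.0, 0.002], [1.0, 0.023, -0.002], [-0.002, 0.002, -1.0]]
force: [-0.6, 0.3, -0.7]
gripper_width: 0.0241
grip_force: 3.0
```

>>> send_rows(series="0 0 0 0;0 0 0 0;0.012 0 0 0;0.012 0 0 0;0.011 0 0 0;0 0 0.002 0;0 0 0 0", claw=0.42)

```text
clock: 18.58
ee_pos: [0.5588, -0.3025, -0.017]
tcp_rot: [[-0.023, 1.0, -0.0], [1.0, 0.023, 0.0], [0.0, -0.0, -1.0]]
force: [0.1, 0.4, -0.2]
gripper_width: 0.0392
grip_force: 0.0
```

>>> send_rows(series="0 0 0.001 0;0 0 0 0")

```text
clock: 18.82
ee_pos: [0.5588, -0.3029, -0.0179]
tcp_rot: [[-0.022, 1.0, -0.0], [1.0, 0.022, -0.0], [-0.0, -0.0, -1.0]]
force: [0.7, 0.2, -0.7]
gripper_width: 0.0391
grip_force: 0.0
```

>>> send_rows(series="0 0 0.002 0;0 0 0.001 0;0 0 0 0")

```text
clock: 19.2
ee_pos: [0.5587, -0.3025, -0.021]
tcp_rot: [[-0.022, 1.0, -0.0], [1.0, 0.022, 0.0], [0.0, -0.0, -1.0]]
force: [-0.4, 0.3, -0.1]
gripper_width: 0.0396
grip_force: 0.0
```

>>> send_rows(series="0 0 0 0;0 0 0 0;0 0 0 0", claw=0, grip_force=5)

```text
clock: 19.58
ee_pos: [0.5589, -0.3026, -0.0208]
tcp_rot: [[-0.023, 1.0, 0.0], [1.0, 0.023, -0.0], [-0.0, 0.0, -1.0]]
force: [-0.6, 0.2, 0.1]
gripper_width: 0.024
grip_force: 5.0
```

Gripped firmly this time. Lift, turn the tip toward the robot, square to the holder, and stop with the butt above the near rim.

>>> send_rows(series="0 0 -0.04 0;0 0 -0.06 0;0 0 -0.06 -10.2;0 0 -0.06 -10.2;0 0 0 -10.2;0 0 0 -10.2;0 0 0 -10.2;0 0 0 -10.2;0 0 0 -10.2;0 0 0 -10.2;0 0 0 -10.2;0 0 0 -10.2")

```text
clock: 21.08
ee_pos: [0.5586, -0.3024, 0.1989]
tcp_rot: [[-0.972, -0.236, -0.0], [-0.236, 0.972, 0.0], [0.0, 0.0, -1.0]]
force: [-0.0, -0.9, -0.2]
gripper_width: 0.0238
grip_force: 5.0
```

>>> send_rows(series="0 0.05 0 0;0 0.06 0 0;0 0.06 0 0;-0.004 0.058 0 0;0 0 0.04 0;0 0 0.03 0;0 0 0 0;0 0 0 0")

```text
clock: 22.08
ee_pos: [0.5111, -0.0802, 0.1304]
tcp_rot: [[-0.973, -0.23, 0.002], [-0.23, 0.973, -0.001], [-0.001, -0.001, -1.0]]
force: [-0.5, -0.5, -0.9]
gripper_width: 0.0239
grip_force: 5.0
```

Run:
```python
from h import *
go((.510,-.080,.12))
```

```text
t 22.07 p [ 0.5111 -0.0802  0.1304] yaw_x -166.73 F [-0.5  -0.54 -0.86] w 0.0239 g 5.0 q [-0.38 -0.02  1.94 -0.    1.22 -2.18]
tool shift [0.001  0.0004 0.0104]
```

>>> send_rows(series="0 0 0.01 0;0 0 0.01 0;0 0 0.005 0;0 0 0 0", grip_force=3)

```text
clock: 22.58
ee_pos: [0.51, -0.0796, 0.1036]
tcp_rot: [[-0.973, -0.23, -0.001], [-0.23, 0.973, 0.0], [0.001, 0.001, -1.0]]
force: [0.6, 0.8, 0.0]
gripper_width: 0.0238
grip_force: 3.0
```

>>> send_rows(series="0 0 0.005 0;0 0 0.005 0;0 0 0 0")

```text
clock: 22.95
ee_pos: [0.5101, -0.0796, 0.0937]
tcp_rot: [[-0.973, -0.23, -0.001], [-0.23, 0.973, 0.0], [0.0, 0.0, -1.0]]
force: [0.3, -0.4, -0.3]
gripper_width: 0.0236
grip_force: 3.0
```

>>> send_rows(series="0 0 0.005 0;0 0 0.005 0;0 0 0 0")

```text
clock: 23.32
ee_pos: [0.5099, -0.0796, 0.0835]
tcp_rot: [[-0.973, -0.23, -0.001], [-0.23, 0.973, 0.0], [0.001, 0.001, -1.0]]
force: [0.4, -0.2, -0.5]
gripper_width: 0.0239
grip_force: 3.0
```

Run:
```python
from h import *
st()
im=imaging.snapshot("wrist");s=imaging.snapshot("side")
c=np.zeros((460,800,3),np.uint8); c[:384,:400]=im[:,56:456,::-1]
m=crop(s,220,320,150,265,4)[:,:,::-1]; c[:460,400:]=m
cv2.imwrite("pics/w10.png",c)
```

```text
t 23.32 p [ 0.5099 -0.0796  0.0835] yaw_x -166.71 F [ 0.37 -0.2  -0.52] w 0.0239 g 3.0 q [-0.37  0.05  1.97 -0.    1.13 -2.18]
```

View pics/w10.png

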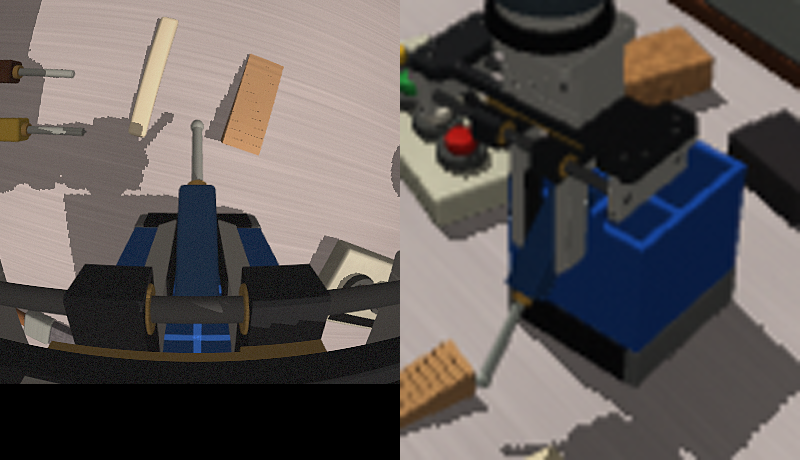

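It works: the steel now points steeply down, about 55°. Now moving toward the wall to bring it upright.

>>> send_rows(series="-0.004 0 0 0;-0.003 0 0 0;-0.002 0 0 0;-0.002 0 0 0;0 0 0 0;0 0 0 0")

```text
clock: 24.18
ee_pos: [0.5211, -0.0771, 0.0842]
tcp_rot: [[-0.973, -0.23, 0.0], [-0.23, 0.973, 0.0], [-0.0, 0.0, -1.0]]
force: [-4.5, 0.3, 0.5]
gripper_width: 0.0242
grip_force: 3.0
```

```bash
cat >> h.py <<'E'
def colr(cam,im,name):
    pass
def steeltip(im,show=False):
    pass
E
python3 - <<'E'
from h import *
st()
im=imaging.snapshot("wrist"); cv2.imwrite("w11.png",im[:,:,::-1])
h=cv2.cvtColor(im,cv2.COLOR_RGB2HSV)
# handle column profile along image column 252: rows classified
for r in range(100,262,6):
    print(r,h[r,253].tolist(),end=" ")
E
```

```text
t 24.18 p [ 0.5211 -0.0771  0.0842] yaw_x -166.71 F [-4.53  0.27  0.54] w 0.0242 g 3.0 q [-0.36  0.07  1.94  0.    1.13 -2.17]
100 [7, 34, 195] 106 [10, 34, 190] 112 [6, 31, 198] 118 [34, 20, 102] 124 [25, 28, 120] 130 [25, 26, 120] 136 [18, 25, 124] 142 [28, 25, 122] 148 [15, 21, 121] 154 [20, 25, 124] 160 [19, 22, 126] 166 [30, 13, 118] 172 [17, 151, 113] 178 [107, 143, 66] 184 [106, 131, 64] 190 [110, 131, 68] 196 [108, 124, 68] 202 [106, 126, 69] 208 [104, 165, 65] 214 [106, 159, 64] 220 [109, 157, 60] 226 [108, 129, 67] 232 [108, 116, 68] 238 [109, 120, 68] 244 [102, 135, 66] 250 [110, 135, 68] 256 [107, 124, 70]
```

```bash
cat >> h.py <<'E'
def angle(row,col,L=.106,piv=.0345):
    p,R=st(); c,d=ray("wrist",(col,row)); P=p+np.array([0,0,piv])
    o=R.T@(c-P); e=R.T@d; a=np.array([o[0],o[2]]); b=np.array([e[0],e[2]])
    q=np.roots([b@b,2*a@b,a@a-L*L])
    for t in q:
        if abs(t.imag)<1e-9: x=a+t.real*b; print("angle below horizontal",np.degrees(np.arctan2(x[1],x[0])).round(1),"lat",(o+e*t.real)[1].round(4))
    if abs(q[0].imag)>0: t=-(a@b)/(b@b); x=a+t*b; print("closest",np.hypot(*x),np.degrees(np.arctan2(x[1],x[0])))
E
python3 - <<'E'
from h import *
angle(115,253); angle(172,253,.038)
E
```

```text
t 24.23 p [ 0.5211 -0.0771  0.0842] yaw_x -166.71 F [-3.37 -0.84 -0.53] w 0.0242 g 3.0 q [-0.36  0.07  1.94  0.    1.13 -2.17]
angle below horizontal 45.9 lat -0.0011
angle below horizontal -44.6 lat -0.0012
t 24.23 p [ 0.5211 -0.0771  0.0842] yaw_x -166.71 F [-3.37 -0.84 -0.53] w 0.0242 g 3.0 q [-0.36  0.07  1.94  0.    1.13 -2.17]
closest 0.04110721408508864 11.631459634018684
```

```bash
cat >> h.py <<'E'
from scipy.optimize import fsolve
def pose(tiprow,edgerow,col=253,piv=.0345,im=None):
    """angle & distance pivot->tip from wrist rows of steel tip and of handle-front top edge"""
    p,R=st(); P=p+np.array([0,0,piv])
    def pl(row): # ray in tool x-z plane
        c,d=ray("wrist",(col,row)); o=R.T@(c-P); e=R.T@d; return np.array([o[0],o[2]]),np.array([e[0],e[2]])
    r1,r2=pl(tiprow),pl(edgerow)
    off=lambda r,X:(r[1][0]*(X-r[0])[1]-r[1][1]*(X-r[0])[0])
    def F(v):
        th,L=v; u=np.array([np.cos(th),np.sin(th)]); n=np.array([np.sin(th),-np.cos(th)])
        return [off(r1,L*u+0*n),off(r2,(L-.07)*u+.012*n)]
    for g in(.5,.9,1.3):
        v=fsolve(F,[g,.106]); print("theta",np.degrees(v[0]).round(1),"L",v[1].round(4),np.round(F(v),5))
E
python3 - <<'E'
from h import *
pose(115,174)
im=cv2.imread("w11.png"); cv2.imwrite("pics/w11.png",np.hstack([crop(im,150,350,60,300,2.0), crop(imaging.snapshot("side")[:,:,::-1],220,320,150,270,4)]))
E
```

```text
t 24.23 p [ 0.5211 -0.0771  0.0842] yaw_x -166.71 F [-3.37 -0.84 -0.53] w 0.0242 g 3.0 q [-0.36  0.07  1.94  0.    1.13 -2.17]
theta 48.2 L 0.1106 [0. 0.]
theta 48.2 L 0.1106 [0. 0.]
theta 48.2 L 0.1106 [-0. -0.]
```

View pics/w11.png

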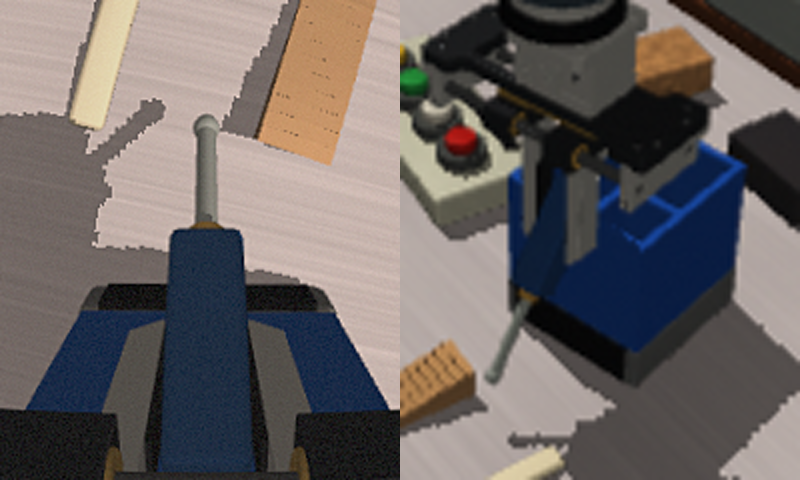

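Run:
```python
from h import *
pose(121,184)
# refine holder near rim edge from wrist picture w11? print holder rim blue in top view near edge
t=imaging.snapshot("top"); cv2.imwrite("top11.png",t[:,:,::-1])
```

```text
t 24.27 p [ 0.5212 -0.0772  0.0843] yaw_x -166.71 F [-4.51  0.34  0.37] w 0.0242 g 3.0 q [-0.36  0.07  1.94  0.    1.13 -2.17]
theta 47.8 L 0.1027 [0. 0.]
theta 47.8 L 0.1027 [-0. -0.]
theta 47.8 L 0.1027 [0. 0.]
```

With the short lever the tool slid in the pads and stayed tilted at about 48°. A better finish is to lower the tilted tip into a compartment and push the tip against the far wall, which gives a 110 mm lever. Retreat and go over compartment C.

>>> send_rows(series="0.012 0 0 0;0.013 0 0 0;0 0 -0.05 0;0 0 -0.06 0;0 0 -0.045 0;-0.045 0.0095 0 0;-0.045 0.009 0 0;-0.0445 0.009 0 0;0 0 0 0;0 0 0 0")

```text
clock: 25.58
ee_pos: [0.6206, -0.0256, 0.2391]
tcp_rot: [[-0.973, -0.23, -0.0], [-0.23, 0.973, -0.0], [0.0, -0.0, -1.0]]
force: [0.4, 0.4, -1.2]
gripper_width: 0.024
grip_force: 3.0
```

Run:
```python
from h import *
im=imaging.snapshot("wrist"); cv2.imwrite("w12.png",im[:,:,::-1])
h=cv2.cvtColor(im,cv2.COLOR_RGB2HSV)
for r in range(90,210,3): print(r,h[r,253].tolist(),h[r,270].tolist(),end=" | ")
print(); go((.6214,-.0251,.1525))
```

```text
90 [10, 36, 200] [6, 31, 211] | 93 [9, 32, 210] [10, 33, 208] | 96 [112, 80, 128] [0, 16, 196] | 99 [109, 173, 172] [109, 175, 172] | 102 [110, 169, 119] [109, 173, 150] | 105 [110, 160, 105] [109, 162, 99] | 108 [109, 163, 100] [108, 158, 102] | 111 [110, 158, 100] [109, 166, 103] | 114 [109, 169, 98] [108, 172, 104] | 117 [10, 8, 90] [108, 189, 97] | 120 [24, 24, 148] [108, 177, 98] | 123 [21, 24, 148] [110, 167, 99] | 126 [19, 28, 127] [109, 156, 106] | 129 [19, 28, 128] [108, 160, 105] | 132 [25, 25, 123] [109, 175, 99] | 135 [25, 24, 126] [109, 170, 102] | 138 [25, 23, 123] [108, 184, 100] | 141 [25, 27, 124] [111, 156, 75] | 144 [27, 22, 126] [109, 155, 74] | 147 [28, 27, 123] [109, 164, 84] | 150 [27, 23, 123] [110, 165, 99] | 153 [23, 27, 123] [110, 153, 107] | 156 [24, 21, 123] [108, 181, 100] | 159 [22, 23, 124] [109, 179, 101] | 162 [15, 21, 124] [109, 158, 103] | 165 [22, 25, 112] [108, 175, 102] | 168 [30, 22, 92] [106, 234, 98] | 171 [17, 156, 119] [111, 161, 103] | 174 [13, 85, 78] [109, 157, 101] | 177 [109, 129, 65] [108, 148, 100] | 180 [105, 139, 66] [106, 137, 110] | 183 [106, 146, 68] [109, 119, 60] | 186 [108, 129, 75] [107, 153, 65] | 189 [108, 133, 67] [106, 146, 63] | 192 [105, 131, 66] [107, 143, 68] | 195 [107, 131, 70] [111, 118, 65] | 198 [107, 126, 67] [105, 134, 63] | 201 [111, 140, 69] [109, 174, 60] | 204 [109, 126, 69] [108, 151, 64] | 207 [109, 173, 65] [106, 146, 63] | 
t 25.62 p [ 0.6205 -0.0258  0.2394] yaw_x -166.75 F [-0.25 -0.21 -0.96] w 0.0239 g 3.0 q [-0.22  0.14  1.58 -0.    1.43 -2.03]
tool shift [-0.001   0.0005  0.0869]
```

```bash
cat >> h.py <<'E'
DC=np.array([.5908,-.061]); a_=np.radians(13.3); EX=np.array([np.cos(a_),np.sin(a_)]); EY=np.array([-np.sin(a_),np.cos(a_)])
def hol(X): v=np.array(X)[:2]-DC; return np.round([v@EX,v@EY],4)
E
python3 - <<'E'
from h import *
p,R=st(); pose(116,175.5)
print("tip",hol(atz(ray("wrist",(253,117)),p[2]-.0475)),"rim out/in",hol(atz(ray("wrist",(253,96.5)),.13)),hol(atz(ray("wrist",(253,101.5)),.13)))
im=cv2.imread("w12.png");h=cv2.cvtColor(im,cv2.COLOR_BGR2HSV)
i=imaging.camera_info("wrist")
# bright rim pixels -> holder frame extents at z=.13
m=(h[...,0]>104)&(h[...,0]<114)&(h[...,1]>130)&(h[...,2]>140); ys,xs=np.nonzero(m); ok=ys<260
P=np.array([hol(atz(ray("wrist",(x,y),i),.13)) for x,y in zip(xs[ok],ys[ok])]); print(len(P),P.min(0),P.max(0))
import collections
print(sorted(collections.Counter((P[:,0]*200).round().astype(int)).items())); print(sorted(collections.Counter((P[:,1]*200).round().astype(int)).items()))
E
```

```text
t 25.62 p [ 0.6205 -0.0258  0.2394] yaw_x -166.75 F [-0.25 -0.21 -0.96] w 0.0239 g 3.0 q [-0.22  0.14  1.58 -0.    1.43 -2.03]
t 25.62 p [ 0.6205 -0.0258  0.2394] yaw_x -166.75 F [-0.25 -0.21 -0.96] w 0.0239 g 3.0 q [-0.22  0.14  1.58 -0.    1.43 -2.03]
theta 48.2 L 0.1095 [0. 0.]
theta 48.2 L 0.1095 [-0. -0.]
theta 48.2 L 0.1095 [-0. -0.]
tip [-0.0351  0.0264] rim out/in [-0.0555  0.0265] [-0.0502  0.0265]
2315 [-0.0563 -0.0588] [0.0594 0.0568]
[(np.int64(-11), 337), (np.int64(-10), 272), (np.int64(-9), 70), (np.int64(-8), 65), (np.int64(-7), 54), (np.int64(-6), 51), (np.int64(-5), 49), (np.int64(-4), 41), (np.int64(-3), 51), (np.int64(-2), 55), (np.int64(-1), 59), (np.int64(0), 350), (np.int64(1), 87), (np.int64(2), 43), (np.int64(3), 55), (np.int64(4), 56), (np.int64(5), 45), (np.int64(6), 54), (np.int64(7), 62), (np.int64(8), 74), (np.int64(9), 60), (np.int64(10), 46), (np.int64(11), 214), (np.int64(12), 65)]
[(np.int64(-12), 25), (np.int64(-11), 180), (np.int64(-10), 43), (np.int64(-9), 58), (np.int64(-8), 63), (np.int64(-7), 58), (np.int64(-6), 77), (np.int64(-5), 62), (np.int64(-4), 75), (np.int64(-3), 67), (np.int64(-2), 65), (np.int64(-1), 71), (np.int64(0), 465), (np.int64(1), 117), (np.int64(2), 55), (np.int64(3), 55), (np.int64(4), 41), (np.int64(5), 20), (np.int64(6), 25), (np.int64(7), 59), (np.int64(8), 48), (np.int64(9), 29), (np.int64(10), 146), (np.int64(11), 411)]
```

The tip is at (−0.036, +0.027) in holder axes with a clear opening. Lower it in, then push the tip against the wall.

>>> send_rows(series="0 0 0.03 0;0 0 0.03 0;0 0 0.02 0;0 0 0.007 0;0 0 0 0")

```text
clock: 26.25
ee_pos: [0.6213, -0.0255, 0.1526]
tcp_rot: [[-0.973, -0.23, 0.0], [-0.23, 0.973, -0.0], [-0.0, -0.0, -1.0]]
force: [-0.4, -0.5, -0.7]
gripper_width: 0.0241
grip_force: 3.0
```

>>> send_rows(series="0.01 0 0 0;0.01 0 0 0;0.01 0 0 0;0.01 0 0 0;0.01 0 0 0;0.01 0 0 0;0.008 0 0 0;0 0 0 0")

```text
clock: 27.25
ee_pos: [0.5544, -0.041, 0.152]
tcp_rot: [[-0.973, -0.23, -0.001], [-0.23, 0.973, 0.0], [0.001, 0.0, -1.0]]
force: [0.2, 0.2, 0.0]
gripper_width: 0.0237
grip_force: 3.0
```

Run:
```python
from h import *
im=imaging.snapshot("wrist"); cv2.imwrite("w13.png",im[:,:,::-1])
h=cv2.cvtColor(im,cv2.COLOR_RGB2HSV)
for r in range(100,300,4): print(r,h[r,253].tolist(),end=" | ")
p,R=st(); print("tcp",hol(p))
```

```text
100 [11, 32, 214] | 104 [8, 35, 211] | 108 [10, 35, 206] | 112 [6, 32, 206] | 116 [10, 35, 205] | 120 [7, 32, 206] | 124 [10, 33, 200] | 128 [8, 34, 196] | 132 [10, 31, 203] | 136 [8, 32, 210] | 140 [8, 32, 206] | 144 [8, 34, 217] | 148 [10, 26, 117] | 152 [175, 23, 68] | 156 [154, 66, 31] | 160 [109, 170, 81] | 164 [107, 168, 73] | 168 [110, 140, 71] | 172 [105, 189, 73] | 176 [106, 156, 75] | 180 [110, 177, 179] | 184 [109, 180, 173] | 188 [24, 29, 88] | 192 [20, 18, 86] | 196 [17, 22, 81] | 200 [23, 13, 81] | 204 [103, 186, 52] | 208 [107, 128, 64] | 212 [105, 138, 59] | 216 [108, 157, 57] | 220 [104, 141, 58] | 224 [106, 136, 60] | 228 [105, 146, 61] | 232 [104, 143, 57] | 236 [105, 157, 60] | 240 [112, 105, 61] | 244 [107, 107, 62] | 248 [105, 151, 59] | 252 [107, 168, 53] | 256 [113, 105, 63] | 260 [102, 158, 58] | 264 [111, 125, 61] | 268 [108, 143, 57] | 272 [106, 135, 64] | 276 [104, 150, 68] | 280 [107, 171, 70] | 284 [105, 134, 76] | 288 [107, 129, 75] | 292 [106, 124, 76] | 296 [60, 25, 41] | t 27.3 p [ 0.5547 -0.041   0.152 ] yaw_x -166.72 F [-0.77  0.66 -0.95] w 0.0236 g 3.0 q [-0.28  0.06  1.82 -0.    1.26 -2.08]
tcp [-0.0305  0.0278]
```

>>> send_rows(series="0.008 0 0 0;0.005 0 0 0;0 0 0 0;-0.01 0 0 0;-0.008 0 0 0;0 0 0.012 0;0 0 0.012 0;0 0 0.008 0;0 0 0 0")

```text
clock: 28.42
ee_pos: [0.5591, -0.0396, 0.1189]
tcp_rot: [[-0.973, -0.23, -0.002], [-0.23, 0.973, 0.001], [0.002, 0.001, -1.0]]
force: [-0.0, 0.4, -0.7]
gripper_width: 0.0239
grip_force: 3.0
```

>>> send_rows(series="0 0 0.002 0;0 0 0 0")

```text
clock: 28.68
ee_pos: [0.5601, -0.0399, 0.1184]
tcp_rot: [[-0.973, -0.23, 0.0], [-0.23, 0.973, -0.0], [-0.0, -0.0, -1.0]]
force: [0.1, -0.5, -0.2]
gripper_width: 0.0242
grip_force: 3.0
```

>>> send_rows(series="0 0 0 0;0 0 0 0;0 0 -0.02 0;0 0 -0.05 0;0 0 -0.06 0;0 0 0 0;0 0 0 0", claw=0.38)

```text
clock: 29.55
ee_pos: [0.5599, -0.0398, 0.2488]
tcp_rot: [[-0.973, -0.23, 0.001], [-0.23, 0.973, -0.0], [-0.001, -0.0, -1.0]]
force: [0.4, -0.8, -0.8]
gripper_width: 0.0358
grip_force: 0.0
```

Run:
```python
from h import *
p,R=st(); s=imaging.snapshot("side"); t=imaging.snapshot("top"); w=imaging.snapshot("wrist")
for n,im in(("s",s),("t",t),("w",w)): cv2.imwrite(f"x14{n}.png",im[:,:,::-1])
i=imaging.camera_info("side"); h=cv2.cvtColor(s,cv2.COLOR_RGB2HSV)
b=cv2.imread("side0raw.png"); d=np.abs(b.astype(int)-s[:,:,::-1]).sum(2)
for z in np.arange(.10,.24,.01):
    X=np.array(i["R"])@np.array([.559,-.0395,z])+i["t"]; u=(X[:2]/X[2]*K(i)+[i["cx"],i["cy"]]).round().astype(int); print(round(z,2),u,h[u[1],u[0]],d[u[1],u[0]])
for c in("yel","dark"):
    for o in handle("top",c,im=t):
        if .07<o[5]<.09 and o[1][0]<.6 and o[1][1]<0: print(c,*o)
```

```text
t 29.55 p [ 0.5599 -0.0398  0.2488] yaw_x -166.71 F [ 0.37 -0.75 -0.8 ] w 0.0358 g 0.0 q [-0.27 -0.01  1.72 -0.    1.44 -2.08]
0.1 [262 201] [110 215 141] 4
0.11 [262 198] [108  61  42] 54
0.12 [262 195] [109 185  51] 17
0.13 [262 192] [107 193  49] 19
0.14 [262 190] [107 189  50] 20
0.15 [262 187] [108 190  51] 17
0.16 [262 184] [109 189  50] 80
0.17 [262 181] [109  87  82] 288
0.18 [263 178] [108 194  50] 396
0.19 [263 175] [110  64  88] 260
0.2 [263 172] [  5  20 165] 11
0.21 [263 169] [  9  24 172] 8
0.22 [263 165] [ 11  21 170] 6
0.23 [263 162] [  9  23 174] 8
yel 287 [ 0.4893 -0.3078] mid [ 0.4893 -0.3076] LW 0.0809 0.0238 ang 97.8
dark 277 [ 0.4284 -0.3309] mid [ 0.4282 -0.3299] LW 0.0817 0.023 ang 93.2
```

Blue stands in compartment C with its top at z≈0.19. Next is yellow.

>>> send_rows(series="0 0 0 9.7;0 0 0 9.6;0 0 0 9.6;0 0 0 9.6;0 0 0 9.6;0 0 0 9.6;0 0 0 9.6;0 0 0 9.6;0 0 0 9.6;0 0 0 9.6")

```text
clock: 30.95
ee_pos: [0.5592, -0.0396, 0.2465]
tcp_rot: [[-0.12, 0.993, -0.003], [0.993, 0.12, 0.001], [0.001, -0.003, -1.0]]
force: [-0.2, 0.2, -0.6]
gripper_width: 0.0358
grip_force: 0.0
```

>>> send_rows(series="-0.05 -0.02 0 0;-0.051 -0.02 0 0;-0.051 -0.02 0 0;-0.051 -0.02 0 0;-0.051 -0.02 0.03 0;0 0 0.03 0;0 0 0 0;0 0 0 0;0 0 0 0", claw=0.42)

```text
clock: 32.08
ee_pos: [0.4935, -0.3043, 0.1898]
tcp_rot: [[-0.126, 0.992, 0.002], [0.992, 0.126, -0.002], [-0.002, 0.002, -1.0]]
force: [0.2, -0.3, 0.6]
gripper_width: 0.0393
grip_force: 0.0
```

Run:
```python
from h import *
p,R=st(); w=imaging.snapshot("wrist")
for c in("yel","dark"):
    for o in handle("wrist",c,im=w):
        if .06<o[5]<.09 and o[1][0]<.6 and o[1][1]<-.2: print(c,*o)
        if c=="yel" and .06<o[5]<.09 and o[1][1]<-.2 and o[1][0]<.6:
            m=o[3]; a=np.radians(o[-1]); g=m+.004*np.array([np.cos(a),np.sin(a)]); go((*g,-.0205)); print("turn",97.2-o[-1])
```

```text
t 32.08 p [ 0.4935 -0.3043  0.1898] yaw_x 97.26 F [ 0.19 -0.31  0.63] w 0.0393 g 0.0 q [-0.75  0.07  1.74 -0.    1.33 -0.87]
yel 1076 [ 0.4903 -0.3076] mid [ 0.49   -0.3082] LW 0.0794 0.022 ang 97.6
t 32.12 p [ 0.4934 -0.3042  0.1897] yaw_x 97.25 F [-0.38 -0.17 -1.04] w 0.0397 g 0.0 q [-0.75  0.07  1.74 -0.    1.33 -0.87]
tool shift [ 0.0009 -0.0042  0.2102]
turn -0.3999999999999915
dark 1033 [ 0.4304 -0.3303] mid [ 0.4308 -0.3306] LW 0.0809 0.0244 ang 93.4
```

>>> send_rows(series="0.001 -0.0035 0.06 0;0 0 0.06 0;0 0 0.05 0;0 0 0.025 0;0 0 0.01 0;0 0 0.004 0;0 0 0.001 0;0 0 0 0")

```text
clock: 33.12
ee_pos: [0.4897, -0.3044, -0.0206]
tcp_rot: [[-0.125, 0.992, 0.002], [0.992, 0.125, -0.001], [-0.002, 0.001, -1.0]]
force: [0.9, 0.5, -0.1]
gripper_width: 0.0393
grip_force: 0.0
```

>>> send_rows(series="0 0 0 0;0 0 0 0;0 0 0 0", claw=0, grip_force=5)

```text
clock: 33.5
ee_pos: [0.4891, -0.3039, -0.0214]
tcp_rot: [[-0.125, 0.992, 0.0], [0.992, 0.125, -0.0], [-0.0, 0.0, -1.0]]
force: [-1.3, 0.0, 2.9]
gripper_width: 0.0238
grip_force: 5.0
```

>>> send_rows(series="0 0 -0.04 0;0 0 -0.06 0;0 0 -0.06 -9.6;0 0 -0.06 -9.6;0 0 0 -9.6;0 0 0 -9.6;0 0 0 -9.6;0 0 0 -9.6;0 0 0 -9.6;0 0 0 -9.6;0 0 0 -9.6;0 0 0 -9.6")

```text
clock: 35.0
ee_pos: [0.4887, -0.3035, 0.1977]
tcp_rot: [[-0.972, -0.234, -0.0], [-0.234, 0.972, 0.0], [0.0, 0.001, -1.0]]
force: [-0.4, 0.1, -0.6]
gripper_width: 0.0239
grip_force: 5.0
```

>>> send_rows(series="-0.0235 0.06 0 0;-0.023 0.06 0 0;-0.023 0.062 0 0;0 0 0.04 0;0 0 0.035 0;0 0 0 0;0 0 0 0", grip_force=3)

```text
clock: 35.88
ee_pos: [0.5148, -0.1184, 0.1245]
tcp_rot: [[-0.974, -0.228, 0.002], [-0.228, 0.974, -0.001], [-0.001, -0.001, -1.0]]
force: [0.2, 0.1, 0.9]
gripper_width: 0.0241
grip_force: 3.0
```

```bash
sed -i 's/DC=np.array(\[.5908,-.061\])/DC=np.array([.5925,-.0617])/' h.py
python3 - <<'E'
from h import *
p,R=st(); print(hol(p)); go((.5152,-.1108,.0815))
E
```

```text
t 35.88 p [ 0.5148 -0.1184  0.1245] yaw_x -166.83 F [0.2  0.06 0.9 ] w 0.0241 g 3.0 q [-0.44  0.02  1.92  0.    1.2  -2.24]
[-0.0886 -0.0373]
t 35.88 p [ 0.5148 -0.1184  0.1245] yaw_x -166.83 F [0.2  0.06 0.9 ] w 0.0241 g 3.0 q [-0.44  0.02  1.92  0.    1.2  -2.24]
tool shift [-0.002   0.0074  0.043 ]
```

>>> send_rows(series="-0.002 0.0075 0.01 0;0 0 0.01 0;0 0 0.006 0;0 0 0.006 0;0 0 0.006 0;0 0 0.005 0;0 0 0 0")

```text
clock: 36.75
ee_pos: [0.514, -0.1101, 0.0795]
tcp_rot: [[-0.974, -0.228, -0.001], [-0.228, 0.974, 0.0], [0.001, 0.001, -1.0]]
force: [-0.2, 0.2, -0.4]
gripper_width: 0.0243
grip_force: 3.0
```

```bash
cat >> h.py <<'E'
def rows(lo=90,hi=260,st_=3,col=253):
    im=imaging.snapshot("wrist"); cv2.imwrite("wlast.png",im[:,:,::-1]); h=cv2.cvtColor(im,cv2.COLOR_RGB2HSV)
    print(" ".join(f"{r}:{','.join(map(str,h[r,col]))}" for r in range(lo,hi,st_)))
E
python3 - <<'E'
from h import *
rows(90,215)
E
```

```text
90:9,32,185 93:5,32,183 96:8,33,185 99:9,34,174 102:8,33,183 105:10,35,176 108:5,34,185 111:9,31,187 114:10,32,176 117:8,33,186 120:37,22,106 123:25,25,112 126:19,30,119 129:23,26,117 132:18,28,117 135:21,21,124 138:18,25,123 141:17,20,115 144:20,26,120 147:18,22,117 150:21,22,118 153:27,22,117 156:25,26,120 159:33,22,117 162:21,30,121 165:27,23,112 168:22,24,119 171:19,24,117 174:24,30,119 177:26,27,76 180:18,51,85 183:17,157,101 186:21,182,94 189:20,170,111 192:21,177,114 195:22,167,110 198:22,191,108 201:21,163,111 204:21,178,110 207:21,172,113 210:21,185,109 213:21,166,112
```

Run:
```python
from h import *
pose(119,186)
```

```text
t 36.8 p [ 0.5141 -0.1101  0.0798] yaw_x -166.81 F [-0.02 -0.1  -0.7 ] w 0.0242 g 3.0 q [-0.43  0.07  1.95  0.    1.12 -2.23]
theta 45.5 L 0.1008 [0. 0.]
theta 45.5 L 0.1008 [-0. -0.]
theta 45.5 L 0.1008 [0. 0.]
```

>>> send_rows(series="0.012 0 0 0;0.013 0 0 0;0 0 -0.05 0;0 0 -0.06 0;0 0 -0.05 0;0 0 0 0")

```text
clock: 37.55
ee_pos: [0.4917, -0.1172, 0.2453]
tcp_rot: [[-0.974, -0.228, 0.009], [-0.228, 0.974, -0.004], [-0.008, -0.006, -1.0]]
force: [-0.2, -0.2, -0.9]
gripper_width: 0.0238
grip_force: 3.0
```

>>> send_rows(series="-0.048 0.001 0 0;-0.048 0.001 0 0;-0.0475 0.002 0 0;0 0 0 0;0 0 0 0")

```text
clock: 38.17
ee_pos: [0.6274, -0.0793, 0.2385]
tcp_rot: [[-0.974, -0.228, -0.003], [-0.228, 0.974, 0.001], [0.003, 0.001, -1.0]]
force: [-0.0, 0.5, -0.7]
gripper_width: 0.0241
grip_force: 3.0
```

Run:
```python
from h import *
p,R=st(); print(hol(p)); go((.6305,-.0805,.1425))
rows(80,200)
```

```text
t 38.17 p [ 0.6274 -0.0793  0.2385] yaw_x -166.82 F [-0.02  0.47 -0.73] w 0.0241 g 3.0 q [-0.3   0.17  1.54 -0.    1.43 -2.11]
[ 0.0299 -0.0251]
t 38.17 p [ 0.6274 -0.0793  0.2385] yaw_x -166.82 F [-0.02  0.47 -0.73] w 0.0241 g 3.0 q [-0.3   0.17  1.54 -0.    1.43 -2.11]
tool shift [-0.003 -0.002  0.096]
80:10,32,190 83:9,32,194 86:10,34,188 89:8,37,194 92:10,32,96 95:9,31,107 98:5,29,113 101:176,21,97 104:109,177,164 107:109,173,150 110:110,152,99 113:108,163,97 116:109,181,93 119:25,44,138 122:25,35,130 125:24,29,125 128:27,21,121 131:23,27,124 134:18,21,124 137:24,25,142 140:20,24,127 143:16,23,123 146:20,19,123 149:25,24,128 152:30,16,124 155:23,27,125 158:30,24,125 161:18,27,124 164:25,24,126 167:24,21,123 170:27,22,126 173:18,26,126 176:24,16,79 179:40,18,87 182:17,148,112 185:18,145,102 188:22,199,113 191:21,178,113 194:21,177,115 197:21,172,117
```

>>> send_rows(series="-0.003 -0.002 0.03 0;0 0 0.03 0;0 0 0.025 0;0 0 0.011 0;0 0 0 0")

```text
clock: 38.85
ee_pos: [0.6314, -0.0807, 0.144]
tcp_rot: [[-0.974, -0.228, -0.001], [-0.228, 0.974, 0.0], [0.001, 0.0, -1.0]]
force: [-0.2, -0.6, -0.1]
gripper_width: 0.0238
grip_force: 3.0
```

>>> send_rows(series="0.01 0 0 0;0.01 0 0 0;0.01 0 0 0;0.01 0 0 0;0.01 0 0 0;0.01 0 0 0;0.01 0 0 0;0.006 0 0 0;0.003 0 0 0;0 0 0 0")

```text
clock: 40.1
ee_pos: [0.555, -0.0986, 0.1441]
tcp_rot: [[-0.974, -0.228, -0.001], [-0.228, 0.974, -0.0], [0.001, 0.0, -1.0]]
force: [0.4, -0.6, -1.0]
gripper_width: 0.0241
grip_force: 3.0
```

Run:
```python
from h import *
p,R=st(); print(hol(p)); rows(150,260)
```

```text
t 40.1 p [ 0.555  -0.0986  0.1441] yaw_x -166.81 F [ 0.37 -0.64 -0.98] w 0.0241 g 3.0 q [-0.38  0.08  1.81 -0.    1.25 -2.18]
[-0.045  -0.0273]
150:12,30,110 153:9,30,111 156:6,33,115 159:9,29,113 162:7,36,121 165:120,27,19 168:105,60,17 171:108,39,33 174:111,183,67 177:107,154,71 180:108,158,68 183:108,175,67 186:110,152,69 189:106,183,71 192:106,188,69 195:109,145,65 198:109,175,168 201:109,173,165 204:110,120,113 207:6,17,74 210:20,21,74 213:20,12,66 216:20,162,99 219:20,178,96 222:20,176,97 225:21,154,98 228:21,160,97 231:22,171,100 234:21,167,98 237:21,160,102 240:20,161,100 243:20,163,102 246:20,167,99 249:21,181,96 252:21,182,101 255:22,201,95 258:21,176,94
```

>>> send_rows(series="-0.01 0 0 0;-0.008 0 0 0;0 0 0.012 0;0 0 0.012 0;0 0 0.007 0;0 0 0 0;0 0 0 0")

```text
clock: 41.02
ee_pos: [0.573, -0.0946, 0.1135]
tcp_rot: [[-0.974, -0.228, 0.0], [-0.228, 0.974, -0.0], [-0.0, -0.0, -1.0]]
force: [0.1, 0.4, -0.6]
gripper_width: 0.0244
grip_force: 3.0
```

>>> send_rows(series="0 0 0 0;0 0 0 0;0 0 0 0;0 0 -0.02 0;0 0 -0.05 0;0 0 -0.06 0;0 0 -0.01 0;0 0 0 0", claw=0.36)

```text
clock: 42.02
ee_pos: [0.5732, -0.0946, 0.2546]
tcp_rot: [[-0.974, -0.228, 0.002], [-0.228, 0.974, -0.001], [-0.002, -0.001, -1.0]]
force: [-0.4, -0.1, -0.7]
gripper_width: 0.0338
grip_force: 0.0
```

```bash
cat >> h.py <<'E'
def standing(xy):
    s=imaging.snapshot("side"); i=imaging.camera_info("side"); h=cv2.cvtColor(s,cv2.COLOR_RGB2HSV); cv2.imwrite("slast.png",s[:,:,::-1])
    b=cv2.imread("side0raw.png"); d=np.abs(b.astype(int)-s[:,:,::-1]).sum(2)
    for z in (.14,.16,.17,.18,.185,.19,.2,.21,.22):
        X=np.array(i["R"])@np.array([*xy,z])+i["t"]; u=(X[:2]/X[2]*K(i)+[i["cx"],i["cy"]]).round().astype(int); print(z,u,h[u[1],u[0]],d[u[1],u[0]],end=" | ")
    print()
E
python3 - <<'E'
from h import *
p,R=st(); print(hol(p)); standing(p[:2]); standing((.559,-.0395))
t=imaging.snapshot("top")
for o in handle("top","dark",im=t):
    if .07<o[5]<.09 and o[1][0]<.6 and o[1][1]<0: print(*o)
E
```

```text
t 42.02 p [ 0.5732 -0.0946  0.2546] yaw_x -166.81 F [-0.43 -0.12 -0.66] w 0.0338 g 0.0 q [-0.36  0.03  1.66 -0.    1.45 -2.16]
[-0.0263 -0.0275]
0.14 [279 198] [ 22 216  97] 205 | 0.16 [280 192] [ 21 219  93] 198 | 0.17 [280 189] [ 22 219  99] 185 | 0.18 [280 186] [ 22 219  99] 186 | 0.185 [280 185] [ 22 217 100] 187 | 0.19 [280 183] [ 22 213  98] 183 | 0.2 [280 180] [112  48  59] 70 | 0.21 [280 177] [158  18  57] 4 | 0.22 [281 174] [ 14 158  68] 1 | 
0.14 [262 190] [108 189  50] 19 | 0.16 [262 184] [107 194  50] 80 | 0.17 [262 181] [110  90  82] 290 | 0.18 [263 178] [108 190  51] 393 | 0.185 [263 176] [109 104  76] 314 | 0.19 [263 175] [110  67  87] 264 | 0.2 [263 172] [  5  20 164] 14 | 0.21 [263 169] [  9  24 171] 5 | 0.22 [263 165] [ 10  23 170] 4 |
```

Yellow is standing in D and blue is still up. Next is dark.

>>> send_rows(series="0 0 0 10;0 0 0 10;0 0 0 10;0 0 0 10;0 0 0 10;0 0 0 10;0 0 0 10;0 0 0 10;0 0 0 10;0 0 0 9.8")

```text
clock: 43.42
ee_pos: [0.5718, -0.0941, 0.2509]
tcp_rot: [[-0.053, 0.999, -0.004], [0.999, 0.053, 0.001], [0.002, -0.004, -1.0]]
force: [0.5, -0.5, -0.6]
gripper_width: 0.0335
grip_force: 0.0
```

>>> send_rows(series="-0.0445 -0.0315 0 0;-0.0445 -0.0315 0 0;-0.0445 -0.0315 0 0;-0.0445 -0.031 0 0;-0.0445 -0.031 0.03 0;0 0 0.035 0;0 0 0 0;0 0 0 0;0 0 0 0", claw=0.42)

```text
clock: 44.55
ee_pos: [0.4307, -0.3259, 0.1898]
tcp_rot: [[-0.06, 0.998, 0.002], [0.998, 0.06, -0.002], [-0.002, 0.002, -1.0]]
force: [-0.3, 0.3, 0.1]
gripper_width: 0.0396
grip_force: 0.0
```

Run:
```python
from h import *
p,R=st(); w=imaging.snapshot("wrist");cv2.imwrite("wdark.png",w[:,:,::-1])
for o in handle("wrist","dark",im=w):
    if .06<o[5]<.1 and o[1][0]<.6 and o[1][1]<-.2:
        print(*o); a=np.radians(o[-1]); go((*(o[3]+.004*np.array([np.cos(a),np.sin(a)])),-.0205))
t=imaging.snapshot("top")
for o in handle("top","dark",im=t):
    if o[1][0]<.6 and o[1][1]<-.1: print("top",*o)
```

```text
t 44.55 p [ 0.4307 -0.3259  0.1898] yaw_x 93.46 F [-0.35  0.34  0.15] w 0.0396 g 0.0 q [-0.86 -0.02  1.83 -0.    1.33 -0.92]
1084 [ 0.4298 -0.3308] mid [ 0.4293 -0.3307] LW 0.0795 0.0229 ang 93.6
t 44.6 p [ 0.4307 -0.326   0.1897] yaw_x 93.46 F [-0.19 -0.42 -0.05] w 0.0393 g 0.0 q [-0.86 -0.02  1.83 -0.    1.33 -0.92]
tool shift [-2.000e-04 -2.000e-03  2.102e-01]
top 280 [ 0.4284 -0.331 ] mid [ 0.4282 -0.3299] LW 0.0818 0.0231 ang 93.4
```

>>> send_rows(series="0 -0.002 0.06 0;0 0 0.06 0;0 0 0.05 0;0 0 0.025 0;0 0 0.01 0;0 0 0.004 0;0 0 0.001 0;0 0 0 0")

```text
clock: 45.65
ee_pos: [0.4284, -0.3266, -0.0207]
tcp_rot: [[-0.059, 0.998, 0.001], [0.998, 0.059, -0.002], [-0.002, 0.001, -1.0]]
force: [1.0, 0.8, -0.4]
gripper_width: 0.0392
grip_force: 0.0
```

>>> send_rows(series="0 0 0 0;0 0 0 0;0 0 0 0", claw=0, grip_force=5)

```text
clock: 46.02
ee_pos: [0.4279, -0.3262, -0.0214]
tcp_rot: [[-0.059, 0.998, 0.0], [0.998, 0.059, -0.0], [-0.0, 0.0, -1.0]]
force: [-1.2, 0.6, 2.8]
gripper_width: 0.0239
grip_force: 5.0
```

>>> send_rows(series="0 0 -0.04 0;0 0 -0.06 0;0 0 -0.06 10.6;0 0 -0.06 10.6;0 0 0 10.6;0 0 0 10.6;0 0 0 10.6;0 0 0 10.6;0 0 0 10.6;0 0 0 10.6;0 0 0 10.6")

```text
clock: 47.4
ee_pos: [0.4275, -0.3257, 0.1977]
tcp_rot: [[0.999, -0.041, -0.0], [-0.041, -0.999, 0.001], [-0.0, -0.001, -1.0]]
force: [-0.4, -0.3, -0.4]
gripper_width: 0.0241
grip_force: 5.0
```

>>> send_rows(series="0 0 0 10.6;0 0 0 10.6;0 0 0 10.6;0 0 0 10.6;0 0 0 10.6;0 0 0 10.6;0 0 0 10.6;0 0 0 0.5;0 0 0 0")

```text
clock: 48.52
ee_pos: [0.4276, -0.3258, 0.198]
tcp_rot: [[0.232, -0.973, -0.0], [-0.973, -0.232, 0.0], [-0.0, 0.0, -1.0]]
force: [-0.5, 0.1, -0.6]
gripper_width: 0.0239
grip_force: 5.0
```

Run:
```python
from h import *
go((.6416,-.139,.12))
```

```text
t 48.52 p [ 0.4276 -0.3258  0.198 ] yaw_x -76.57 F [-0.47  0.07 -0.56] w 0.0239 g 5.0 q [-0.86 -0.03  1.83  0.    1.35  2.05]
tool shift [-0.132  -0.2515  0.078 ]
```

>>> send_rows(series="-0.0265 -0.05 0 0;-0.0265 -0.05 0 0;-0.0265 -0.05 0 0;-0.0265 -0.051 0 0;-0.026 -0.0505 0 0;0 0 0.04 0;0 0 0.035 0;0 0 0 0;0 0 0 0", grip_force=3)

```text
clock: 49.65
ee_pos: [0.643, -0.1401, 0.1248]
tcp_rot: [[0.23, -0.973, 0.002], [-0.973, -0.23, -0.001], [0.001, -0.002, -1.0]]
force: [-0.5, 0.8, 0.3]
gripper_width: 0.0245
grip_force: 3.0
```

Run:
```python
from h import *
go((.6416,-.139,.0805)); print(hol(status.read_state()["ee_pos"]))
```

```text
t 49.65 p [ 0.643  -0.1401  0.1248] yaw_x -76.68 F [-0.49  0.8   0.32] w 0.0245 g 3.0 q [-0.39  0.31  1.58  0.    1.24  2.52]
tool shift [-0.0015  0.0012  0.0443]
[ 0.0311 -0.0879]
```

>>> send_rows(series="-0.0015 0 0.01 0;0 0 0.01 0;0 0 0.006 0;0 0 0.006 0;0 0 0.006 0;0 0 0.006 0;0 0 0 0")

```text
clock: 50.52
ee_pos: [0.6413, -0.138, 0.0783]
tcp_rot: [[0.23, -0.973, -0.001], [-0.973, -0.23, 0.0], [-0.001, 0.001, -1.0]]
force: [0.2, 0.8, 0.0]
gripper_width: 0.0242
grip_force: 3.0
```

Run:
```python
from h import *
st();rows(90,215)
```

```text
t 50.52 p [ 0.6413 -0.138   0.0783] yaw_x -76.71 F [0.16 0.83 0.04] w 0.0242 g 3.0 q [-0.38  0.36  1.61 -0.    1.17  2.53]
90:0,29,106 93:3,25,113 96:9,34,121 99:4,30,120 102:8,38,121 105:6,34,120 108:7,28,118 111:12,33,117 114:4,33,115 117:6,30,119 120:8,33,116 123:9,33,122 126:30,19,92 129:15,17,91 132:18,27,96 135:11,30,92 138:28,33,92 141:21,20,91 144:12,27,94 147:21,20,89 150:17,19,94 153:20,16,95 156:20,26,89 159:20,24,94 162:16,31,90 165:25,16,93 168:15,23,90 171:27,26,89 174:19,22,93 177:13,25,93 180:23,25,93 183:18,172,111 186:17,151,103 189:12,132,58 192:11,136,58 195:10,149,58 198:7,109,61 201:12,138,59 204:11,113,61 207:10,132,58 210:12,170,57 213:11,132,58
```

Run:
```python
from h import *
pose(125,188)
```

```text
t 50.58 p [ 0.6414 -0.138   0.0786] yaw_x -76.71 F [-0.17  0.74 -0.33] w 0.024 g 3.0 q [-0.38  0.36  1.61  0.    1.17  2.53]
theta 48.4 L 0.1025 [0. 0.]
theta 48.4 L 0.1025 [0. 0.]
theta 48.4 L 0.1025 [0. 0.]
```

>>> send_rows(series="0.012 0 0 0;0.013 0 0 0;0 0 -0.06 0;0 0 -0.06 0;0 0 -0.045 0;0 0 0 -10.6;0 0 0 -10.6;0 0 0 -10.6;0 0 0 -10.6;0 0 0 -10.6;0 0 0 -10.6")

```text
clock: 51.95
ee_pos: [0.6476, -0.1635, 0.2443]
tcp_rot: [[0.975, -0.222, 0.0], [-0.222, -0.975, -0.0], [0.0, 0.0, -1.0]]
force: [-0.1, -0.4, -0.9]
gripper_width: 0.0237
grip_force: 3.0
```

>>> send_rows(series="0 0 0 -10.6;0 0 0 -10.6;0 0 0 -10.6;0 0 0 -10.6;0 0 0 -10.6;0 0 0 -10.6;0 0 0 -10.6;0 0 0 -10.6;0 0 0 -10.6;0 0 0 -10.6;0 0 0 -10.4;0 0 0 0")

```text
clock: 53.45
ee_pos: [0.6476, -0.1633, 0.2442]
tcp_rot: [[-0.227, 0.974, 0.0], [0.974, 0.227, -0.0], [-0.0, 0.0, -1.0]]
force: [-0.2, 0.1, -0.2]
gripper_width: 0.0238
grip_force: 3.0
```

>>> send_rows(series="0.041 -0.002 0 0;0.0405 -0.0015 0 0;0 0 0 0;0 0 0 0")

```text
clock: 53.95
ee_pos: [0.6257, -0.0847, 0.2444]
tcp_rot: [[-0.228, 0.974, 0.0], [0.974, 0.228, -0.001], [-0.001, 0.0, -1.0]]
force: [0.8, -0.6, 0.3]
gripper_width: 0.0241
grip_force: 3.0
```

Run:
```python
from h import *
go((.6257,-.0847,.147)); print(hol(status.read_state()["ee_pos"])); rows(90,200)
```

```text
t 53.95 p [ 0.6257 -0.0847  0.2444] yaw_x 103.18 F [ 0.84 -0.55  0.26] w 0.0241 g 3.0 q [-0.31  0.16  1.54 -0.    1.44 -0.54]
tool shift [ 0.0001 -0.      0.0974]
[ 0.027 -0.03 ]
90:9,36,192 93:7,36,190 96:6,34,189 99:9,38,195 102:108,197,162 105:109,182,164 108:106,211,92 111:109,158,95 114:108,171,97 117:108,164,92 120:109,157,96 123:109,183,89 126:16,26,165 129:18,24,162 132:21,20,164 135:21,20,163 138:24,24,161 141:21,22,162 144:20,27,167 147:24,24,162 150:21,22,159 153:26,22,162 156:17,21,167 159:21,25,162 162:23,20,163 165:17,25,164 168:16,24,161 171:21,26,160 174:24,22,162 177:15,25,163 180:23,25,162 183:17,169,205 186:17,153,183 189:9,163,91 192:9,149,91 195:9,140,91 198:11,154,93
```

>>> send_rows(series="0 0 0.03 0;0 0 0.03 0;0 0 0.025 0;0 0 0.012 0;0 0 0 0")

```text
clock: 54.62
ee_pos: [0.6251, -0.0846, 0.1465]
tcp_rot: [[-0.229, 0.973, -0.001], [0.973, 0.229, 0.0], [0.001, -0.001, -1.0]]
force: [-0.5, 0.1, -0.4]
gripper_width: 0.0243
grip_force: 3.0
```

>>> send_rows(series="0.01 0 0 0;0.01 0 0 0;0.01 0 0 0;0.01 0 0 0;0.01 0 0 0;0.01 0 0 0;0.008 0 0 0;0.005 0 0 0;0.003 0 0 0;0 0 0 0")

```text
clock: 55.88
ee_pos: [0.6095, -0.0178, 0.1471]
tcp_rot: [[-0.231, 0.973, 0.004], [0.973, 0.231, -0.016], [-0.016, 0.0, -1.0]]
force: [3.9, -24.2, -7.3]
gripper_width: 0.0239
grip_force: 12.8
```

Run:
```python
from h import *
p,R=st(); print(hol(p)); rows(170,260)
```

```text
t 55.88 p [ 0.6095 -0.0178  0.1471] yaw_x 103.33 F [  3.92 -24.19  -7.29] w 0.0239 g 12.8 q [-0.21  0.18  1.7  -0.02  1.26 -0.44]
[0.0267 0.0388]
170:107,227,101 173:108,183,107 176:108,186,107 179:110,162,112 182:109,199,104 185:110,157,112 188:109,180,154 191:108,194,147 194:110,159,138 197:30,22,70 200:27,22,127 203:21,15,122 206:27,21,124 209:30,18,131 212:11,185,66 215:8,128,74 218:9,150,73 221:10,145,72 224:15,154,73 227:11,167,64 230:4,134,74 233:10,152,72 236:11,155,69 239:10,164,67 242:8,146,68 245:11,152,72 248:6,144,71 251:9,133,71 254:12,145,67 257:11,149,70
```

A 24 N jam occurred near the end of the push. I'll use the last view to see the situation before moving.

Run:
```python
from h import *
w=imaging.snapshot("wrist");s=imaging.snapshot("side");t=imaging.snapshot("top")
c=np.zeros((600,800,3),np.uint8)
c[:300,:400]=cv2.resize(w,(400,300))[:,:,::-1]
m=crop(s,215,315,120,270,4)[:,:,::-1]; c[:600,400:800]=m
m=crop(t,150,340,120,262,2.1)[:,:,::-1]; c[300:300+m.shape[0],:m.shape[1]]=m[:300]
cv2.imwrite("pics/w14.png",c); st()
```

```text
t 56.08 p [ 0.6095 -0.0179  0.1471] yaw_x 103.31 F [  4.55 -23.98  -6.1 ] w 0.024 g 12.6 q [-0.21  0.18  1.7  -0.01  1.26 -0.44]
```

View pics/w14.png

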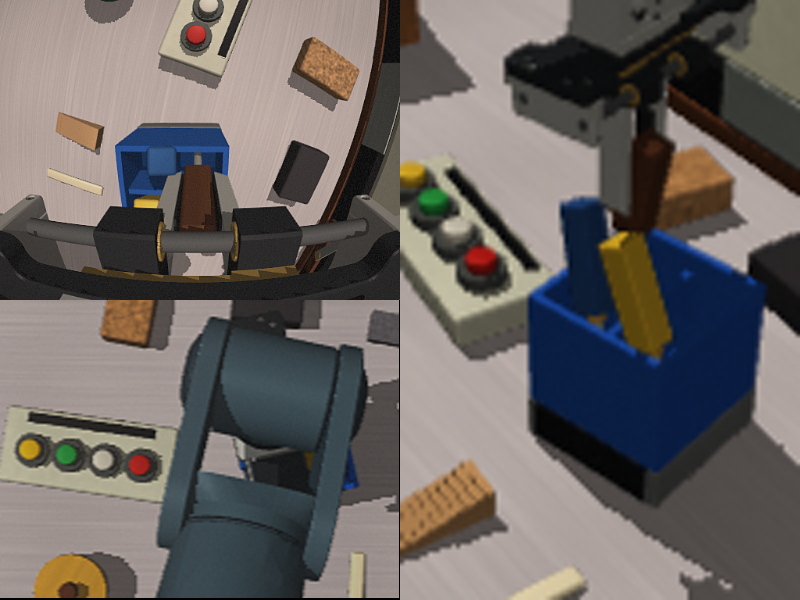

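The last view shows blue and yellow standing in their compartments, both leaning a little. The left finger is pressing on the blue handle at about (172,172) in the wrist panel. I'll back off, shift 11 mm away from blue, then finish uprighting.

>>> send_rows(series="-0.005 0 0 0;-0.005 0 0 0;-0.004 0 0 0;0 0.006 0 0;0 0.005 0 0;0 0 0 0")

```text
clock: 56.82
ee_pos: [0.6222, -0.0206, 0.1471]
tcp_rot: [[-0.231, 0.973, -0.0], [0.973, 0.231, 0.0], [0.0, -0.0, -1.0]]
force: [-0.2, -0.6, -0.9]
gripper_width: 0.0243
grip_force: 3.0
```

>>> send_rows(series="0.005 0 0 0;0.004 0 0 0;0 0 0 0")

```text
clock: 57.2
ee_pos: [0.6196, -0.0119, 0.1472]
tcp_rot: [[-0.23, 0.973, 0.0], [0.973, 0.23, 0.0], [0.0, 0.0, -1.0]]
force: [0.7, -0.7, -0.0]
gripper_width: 0.024
grip_force: 3.0
```

>>> send_rows(series="0.005 0 0 0;0 0 0 0")

```text
clock: 57.45
ee_pos: [0.6185, -0.0071, 0.1472]
tcp_rot: [[-0.23, 0.973, 0.0], [0.973, 0.23, 0.0], [0.0, 0.0, -1.0]]
force: [-0.7, 0.1, -1.2]
gripper_width: 0.024
grip_force: 3.0
```

>>> send_rows(series="-0.009 0 0 0;-0.008 -0.003 0 0;0 0 0.012 0;0 0 0.011 0;0 0 0.006 0;0 0 0 0")

```text
clock: 58.2
ee_pos: [0.619, -0.0244, 0.1171]
tcp_rot: [[-0.23, 0.973, -0.002], [0.973, 0.23, 0.0], [0.001, -0.002, -1.0]]
force: [0.2, -0.7, -0.8]
gripper_width: 0.0241
grip_force: 3.0
```

Run:
```python
from h import *
p,R=st(); print(hol(p)); rows(180,250)
```

```text
t 58.2 p [ 0.619  -0.0244  0.1171] yaw_x 103.31 F [ 0.22 -0.73 -0.81] w 0.0241 g 3.0 q [-0.22  0.24  1.69  0.    1.22 -0.45]
[0.0344 0.0302]
180:110,173,112 183:108,182,109 186:110,171,145 189:109,172,160 192:109,181,156 195:96,16,78 198:18,17,73 201:9,24,74 204:39,23,76 207:39,23,77 210:30,24,95 213:22,22,125 216:9,133,73 219:9,164,70 222:9,147,71 225:8,112,75 228:10,143,73 231:8,113,72 234:10,160,67 237:9,135,72 240:13,146,70 243:9,154,68 246:11,152,72 249:11,146,70
```

>>> send_rows(series="0 0 0.003 0;0 0 0.002 0;0 0 0 0")

```text
clock: 58.62
ee_pos: [0.6196, -0.0247, 0.1131]
tcp_rot: [[-0.23, 0.973, -0.0], [0.973, 0.23, 0.0], [0.0, -0.0, -1.0]]
force: [-0.0, 0.8, -0.7]
gripper_width: 0.0239
grip_force: 3.0
```

>>> send_rows(series="0 0 0 0;0 0 0 0;0 0 0 0;0 0 -0.02 0;0 0 -0.05 0;0 0 -0.06 0;0 0 -0.02 0;0 0 0 0", claw=0.32)

```text
clock: 59.62
ee_pos: [0.6205, -0.0249, 0.2656]
tcp_rot: [[-0.23, 0.973, 0.004], [0.973, 0.23, -0.001], [-0.002, 0.004, -1.0]]
force: [0.3, 0.5, -0.2]
gripper_width: 0.0299
grip_force: 0.0
```

Run:
```python
from h import *
p,R=st(); s=imaging.snapshot("side"); cv2.imwrite("s15.png",s[:,:,::-1]); i=imaging.camera_info("side")
h=cv2.cvtColor(s,cv2.COLOR_RGB2HSV)
def cls(v):
    H,S,V=map(int,v)
    if S>100 and 100<=H<=118: return "B" if V>0 else "b"
    if S>120 and 18<=H<=32: return "Y"
    if S>90 and (H<=14) and V<130: return "D"
    return "."
for r in range(160,222,2): print(r,"".join(cls(h[r,c]) for c in range(240,312)))
for z in(.13,.19):
    for n,xy in(("blue",(.559,-.0395)),("yel",(.573,-.0946)),("dark",tuple(p[:2]))):
        X=np.array(i["R"])@np.array([*xy,z])+i["t"]; print(n,z,(X[:2]/X[2]*K(i)+[i["cx"],i["cy"]]).round(1))
```

```text
t 59.62 p [ 0.6205 -0.0249  0.2656] yaw_x 103.29 F [ 0.31  0.54 -0.22] w 0.0299 g 0.0 q [-0.22  0.12  1.55 -0.    1.47 -0.45]
160 ..............................................................DDDDDDDDD.
162 .................................................................DDDDDDD
164 ..........................D.........................................DDDD
166 ..........................DD.......................DDDDDDD.............D
168 ..........................DDDD.............DDDDDDDDDDDDDDD..............
170 ..................BBBBBBBB.D.DDD.....D..DDDDDDDDDDDDDDDDDD..............
172 ................BBBBBBBBBBBD..DDDDDDDD.DDDDDDDDDDDDDDDDD................
174 ................BBBBBBBBBB......D..DDDDDDDDDDDDDDDD.....................
176 ................BBBBBBBBBBB....BBBBBBB.DDDDDDDDDDD......................
178 ................BBBBBBBBBBB..YYYYYYYBBBDDDDDDDDDD.......................
180 .................BBBBBBBB.YYYYYYYYYY..DDDDDDDDDD........................
182 .................BBBBBBB.YYYYYYYYYYYYDDDDDDDDDD.B.......................
184 .................BBBBBBBBYYYYYYYYYYYYYDDDDDDDD
[... 854 characters left out ...]
BBBBBBBBBBB........
208 .......BBBBBBBBBBBBBBBBBBBBBBBBBBBBBB.YY.BBBBBBBBBBBBBBBBBBBBBBB........
210 .......BBBBBBBBBBBBBBBBBBBBBBBBBBBBBBBBBBBBBBBBBBBBBBBBBBBBBBBBB........
212 .......BBBBBBBBBBBBBBBBBBBBBBBBBBBBBBBBBBBBBBBBBBBBBBBBBBBBBBBBB........
214 ........BBBBBBBBBBBBBBBBBBBBBBBBBBBBBBBBBBBBBBBBBBBBBBBBBBBBBBBB........
216 ........BBBBBBBBBBBBBBBBBBBBBBBBBBBBBBBBBBBBBBBBBBBBBBBBBBBBBBB.........
218 ........BBBBBBBBBBBBBBBBBBBBBBBBBBBBBBBBBBBBBBBBBBBBBBBBBBBBBB..........
220 .........BBBBBBBBBBBBBBBBBBBBBBBBBBBBBBBBBBBBBBBBBBBBBBBBBB.............
blue 0.13 [262.3 192.4]
yel 0.13 [279.  201.1]
dark 0.13 [276.6 181.6]
blue 0.19 [262.6 174.8]
yel 0.19 [280.  183.3]
dark 0.19 [277.4 164.2]
```

>>> send_rows(series="0.05 0.001 0 0;0.05 0.001 0 0;0.05 0.001 0 0;0.05 0.0015 0 0;0 0 0 0;0 0 0 0", claw=0)

```text
clock: 60.42
ee_pos: [0.5772, 0.1705, 0.261]
tcp_rot: [[-0.23, 0.973, -0.003], [0.973, 0.23, -0.001], [0.0, -0.004, -1.0]]
force: [0.6, 0.2, -0.7]
gripper_width: 0.0005
grip_force: 0.0
```

```bash
cat > chk.py <<'E'
from h import *
s=imaging.snapshot("side"); t=imaging.snapshot("top")
cv2.imwrite("s16.png",s[:,:,::-1]);cv2.imwrite("t16.png",t[:,:,::-1])
def pr(cam,X):
    i=imaging.camera_info(cam); c=np.array(i["R"])@np.array(X)+i["t"]; return (c[:2]/c[2]*K(i)+[i["cx"],i["cy"]])
def cmap(im0,im,r0,r1,c0,c1,step):
    d=np.abs(im0.astype(int)-im).sum(2); h=cv2.cvtColor(im,cv2.COLOR_RGB2HSV)
    for r in range(r0,r1,step):
        L=""
        for c in range(c0,c1):
            H,S,V=map(int,h[r,c]); k="."
            if d[r,c]>60: k="#" 
            if k=="#":
                if S>110 and 100<=H<=118:k="B"
                elif S>120 and 18<=H<=32:k="Y"
                elif S>80 and (H<=15 or H>172):k="D"
            L+=k
        print(r,L)
a=cv2.imread("side0raw.png")[:,:,::-1]; cmap(a,s,160,206,245,305,2)
b=cv2.imread("top0raw.png")[:,:,::-1]; cmap(b,t,155,225,255,330,2)
print("holder corners top view",[pr("top",[*(DC+x*EX+y*EY),.13]).round().astype(int).tolist() for x in(-.058,.058) for y in(-.058,.058)])
print("upright butts",[pr("top",[*(DC+x*EX+y*EY),.19]).round().tolist() for x,y in((-.027,.028),(-.027,-.027),(.032,.03))])
E
python3 chk.py
```

```text
160 ............................................................
162 ............................................................
164 ............................................................
166 ............................................................
168 ......................................DDDDD.................
170 ...........####BBBBB#....................DD.................
172 ..........#BBBBBBBBBBB.............DDDD......DD.............
174 ..........#BBBBBBBBBB#.............DDDDDD..DDD..............
176 ..........#BBBBBBBBBBB#...BBBBBB#.DDDDDDDDDDD...............
178 ...........BBBBBBBBBBB###YYYY##..#DDDDDDDDDDD...............
180 ...........#BBBBBBBB#YYYYYYYYYY#.DDDDDDDDDD#................
182 ...........#BBBBBBB#YYYYYYYYYYYYDDDDDDDDDD#B#...............
184 ...........#BBBBBB..YYYYYYYYYYYYYDDDDDDDDD..................
186 ............BBB......YYYYYYYYYYYY#DDDDDDD...................
188 ..........BBB........#YYYYYYYYYYYYDDDDDDBBB.................
190 .......BBB..........BBYYYYYYYYYYYY#DDBBBB...................
192 ....#BB...............#YYYYYYYYYYYYBBB..................
[... 2630 characters left out ...]
....
211 #############....B...........................BB.....B......................
213 ##############...B..................BB....BB...............................
215 ##############....B.......BBB...B......................................####
217 ###############.........B..........#......#................#.##############
219 ###############............................#.........######################
221 ##########################################.##.###.#########################
223 ##########################################.###.##.#########################
holder corners top view [[321, 208], [273, 219], [310, 160], [262, 171]]
upright butts [[284.0, 202.0], [309.0, 196.0], [277.0, 176.0]]
```

All three tools stand steel end down in separate compartments; yellow and dark lean about 20° on the walls. Now I'll check that the lid and tin are still in place and measure the keys with the wrist camera.

Run:
```python
from h import *
def blobs(cam,im,rules,z,box):
    i=imaging.camera_info(cam); h=cv2.cvtColor(im,cv2.COLOR_RGB2HSV)
    for n,(a,b,s0,v0,s1) in rules.items():
        m=((h[...,0]>=a)&(h[...,0]<=b)&(h[...,1]>=s0)&(h[...,1]<=s1)&(h[...,2]>=v0)).astype(np.uint8)
        k,l,st_,c=cv2.connectedComponentsWithStats(m)
        for j in range(1,k):
            X=atz(ray(cam,c[j],i),z)
            if st_[j,4]>25 and st_[j,4]<5000 and box[0]<X[0]<box[1] and box[2]<X[1]<box[3]: print(cam,n,st_[j].tolist(),X.round(4))
w=imaging.snapshot("wrist"); t=imaging.snapshot("top"); cv2.imwrite("w17.png",w[:,:,::-1])
ru={"yellow":(18,32,130,90,255),"green":(45,75,90,60,255),"red":(0,6,150,70,255),"red2":(174,180,150,70,255),"white":(0,180,0,150,14)}
for c,im in(("wrist",w),("top",t)): blobs(c,im,ru,.052,(.53,.64,.06,.32))
blobs("top",t,{"brass":(10,28,120,40,255)},.048,(.36,.48,.14,.28)); blobs("wrist",w,{"brass":(10,28,120,40,255)},.048,(.36,.48,.14,.28))
st()
```

```text
wrist yellow [269, 100, 18, 18, 255] [0.5932 0.257  0.052 ]
wrist green [257, 129, 18, 19, 258] [0.5873 0.2128 0.052 ]
wrist red [235, 187, 17, 18, 233] [0.5759 0.1246 0.052 ]
top red [211, 194, 11, 9, 75] [0.5739 0.1234 0.052 ]
top brass [191, 244, 10, 29, 185] [0.4206 0.1723 0.048 ]
wrist brass [127, 90, 58, 60, 2560] [0.4263 0.2054 0.048 ]
t 60.62 p [0.5782 0.1698 0.2626] yaw_x 103.19 F [ 0.22 -0.58 -0.14] w 0.0006 g 0.0 q [ 0.1   0.08  1.6  -0.    1.47 -0.13]
```

>>> send_rows(series="-0.002 0.003 0.05 0;0 0 0.06 0;0 0 0.06 0;0 0 0.04 0;0 0 0.015 0;0 0 0.004 0;0 0 0 0;0 0 0 0")

```text
clock: 61.62
ee_pos: [0.5829, 0.1698, 0.0362]
tcp_rot: [[-0.23, 0.973, 0.003], [0.973, 0.23, 0.0], [-0.0, 0.003, -1.0]]
force: [0.5, -0.1, -0.2]
gripper_width: 0.0005
grip_force: 0.0
```

Run:
```python
from h import *
go((.5816,.1687,.030))
```

```text
t 61.62 p [0.5829 0.1698 0.0362] yaw_x 103.29 F [ 0.45 -0.11 -0.24] w 0.0005 g 0.0 q [ 0.1   0.31  1.76 -0.    1.06 -0.13]
tool shift [-0.0008 -0.0016  0.0062]
```

>>> send_rows(series="-0.001 -0.0015 0.004 0;0 0 0.004 0;0 0 0 0")

```text
clock: 62.0
ee_pos: [0.5804, 0.1683, 0.0263]
tcp_rot: [[-0.23, 0.973, 0.0], [0.973, 0.23, -0.0], [-0.0, 0.0, -1.0]]
force: [0.6, -0.7, 2.5]
gripper_width: 0.0004
grip_force: 1.0
```

>>> send_rows(series="0 0 0.003 0;0 0 0.002 0;0 0 0 0")

```text
clock: 62.38
ee_pos: [0.5805, 0.1684, 0.0219]
tcp_rot: [[-0.23, 0.973, 0.0], [0.973, 0.23, -0.0], [-0.0, 0.0, -1.0]]
force: [-2.1, -1.3, 6.4]
gripper_width: 0.0007
grip_force: 3.5
```

>>> send_rows(series="0 0 0.002 0;0 0 0 0;0 0 0 0")

```text
clock: 62.75
ee_pos: [0.5806, 0.1684, 0.0217]
tcp_rot: [[-0.23, 0.973, -0.0], [0.973, 0.23, -0.0], [-0.0, -0.0, -1.0]]
force: [-7.8, -2.1, 16.7]
gripper_width: 0.0008
grip_force: 8.6
```

White bottomed out at reported z 0.0218 (16.7 N). Release and go to yellow.

>>> send_rows(series="0 0 -0.02 0;0 0 -0.03 0;0.0415 0.016 0 0;0.0415 0.016 0 0;0 0 0 0;0 0 0 0")

```text
clock: 63.5
ee_pos: [0.5918, 0.2561, 0.0687]
tcp_rot: [[-0.23, 0.973, -0.001], [0.973, 0.23, -0.0], [-0.0, -0.001, -1.0]]
force: [0.6, -1.0, -0.6]
gripper_width: 0.0002
grip_force: 0.0
```

Run:
```python
from h import *
go((.5930,.2565,.026))
```

```text
t 63.5 p [0.5918 0.2561 0.0687] yaw_x 103.3 F [ 0.6  -1.   -0.58] w 0.0002 g 0.0 q [ 0.23  0.35  1.64 -0.    1.15  0.  ]
tool shift [0.0002 0.0013 0.0427]
```

>>> send_rows(series="0 0.001 0.025 0;0 0 0.014 0;0 0 0.004 0;0 0 0.004 0;0 0 0 0")

```text
clock: 64.12
ee_pos: [0.5934, 0.2564, 0.0228]
tcp_rot: [[-0.23, 0.973, 0.0], [0.973, 0.23, -0.001], [-0.001, 0.0, -1.0]]
force: [-2.6, -2.5, 4.0]
gripper_width: 0.0004
grip_force: 1.9
```

>>> send_rows(series="0 0 0.002 0;0 0 0 0;0 0 0 0")

```text
clock: 64.5
ee_pos: [0.5938, 0.2566, 0.0219]
tcp_rot: [[-0.23, 0.973, 0.001], [0.973, 0.23, -0.0], [-0.001, 0.001, -1.0]]
force: [-4.3, -3.7, 9.2]
gripper_width: 0.0003
grip_force: 4.6
```

>>> send_rows(series="0 0 0.0015 0;0 0 0 0;0 0 0 0")

```text
clock: 64.88
ee_pos: [0.5938, 0.2567, 0.0217]
tcp_rot: [[-0.23, 0.973, 0.0], [0.973, 0.23, -0.001], [-0.001, 0.0, -1.0]]
force: [-7.8, -4.3, 16.5]
gripper_width: 0.0006
grip_force: 8.1
```

>>> send_rows(series="0 0 -0.02 0;0 0 -0.03 0;-0.0415 -0.0165 0 0;0 0 0 0;0 0 0 0")

```text
clock: 65.5
ee_pos: [0.5869, 0.213, 0.0688]
tcp_rot: [[-0.23, 0.973, 0.001], [0.973, 0.23, 0.001], [0.001, 0.001, -1.0]]
force: [0.6, 0.1, -0.3]
gripper_width: 0.0005
grip_force: 0.0
```

Run:
```python
from h import *
go((.5870,.2125,.022))
```

```text
t 65.5 p [0.5869 0.213  0.0688] yaw_x 103.27 F [ 0.61  0.08 -0.26] w 0.0005 g 0.0 q [ 0.17  0.31  1.7   0.    1.13 -0.07]
tool shift [-0.0006 -0.      0.0468]
```

>>> send_rows(series="0 0 0.025 0;0 0 0.014 0;0 0 0.004 0;0 0 0.004 0;0 0 0.002 0;0 0 0 0;0 0 0 0")

```text
clock: 66.38
ee_pos: [0.5866, 0.2131, 0.0218]
tcp_rot: [[-0.23, 0.973, -0.001], [0.973, 0.23, 0.0], [0.001, -0.001, -1.0]]
force: [-7.7, 0.6, 11.4]
gripper_width: 0.0006
grip_force: 5.8
```

>>> send_rows(series="0 0 0.0015 0;0 0 0 0;0 0 0 0")

```text
clock: 66.75
ee_pos: [0.5867, 0.2131, 0.0216]
tcp_rot: [[-0.23, 0.973, -0.001], [0.973, 0.23, 0.0], [0.0, -0.001, -1.0]]
force: [-11.7, -0.3, 19.2]
gripper_width: 0.0005
grip_force: 9.5
```

>>> send_rows(series="0 0 -0.02 0;0 0 -0.05 0;0 0 -0.06 0;0 0 -0.06 0;0.03 -0.03 -0.02 0;0.05 -0.03 0 0;0.05 -0.03 0 0;0.05 -0.03 0 0;0 0 0 0;0 0 0 0;0 0 0 0")

```text
clock: 68.12
ee_pos: [0.4297, 0.3593, 0.2283]
tcp_rot: [[-0.228, 0.974, 0.001], [0.974, 0.228, -0.0], [-0.0, 0.001, -1.0]]
force: [-0.0, 0.9, 0.6]
gripper_width: 0.0005
grip_force: 0.0
```

```bash
cat >> chk.py <<'E'
h=cv2.cvtColor(t,cv2.COLOR_RGB2HSV); m=((h[...,0]>9)&(h[...,0]<28)&(h[...,1]>120)).astype(np.uint8); k,l,q,c=cv2.connectedComponentsWithStats(m)
for j in range(1,k):
    X=atz(ray("top",c[j]),.048)
    if q[j,4]>300 and .3<X[0]<.5: print("brass",q[j].tolist(),X.round(4))
h=cv2.cvtColor(s,cv2.COLOR_RGB2HSV); m=((h[...,0]>9)&(h[...,0]<28)&(h[...,1]>120)).astype(np.uint8); k,l,q,c=cv2.connectedComponentsWithStats(m)
print([q[j].tolist() for j in range(1,k) if q[j,4]>250 and q[j,0]<260]); print("pred lid side",pr("side",[.4219,.2055,.048]).round(1))
st()
E
python3 chk.py
```

```text
160 ............................................................
162 ............................................................
164 ............................................................
166 ............................................................
168 ......................................DDDDD.................
170 ...........##BBBBBBBB....................DD.................
172 ..........#BBBBBBBBBBB.............DDDD......DD.............
174 ..........#BBBBBBBBBB#.............DDDDDD..DDD..............
176 ..........#BBBBBBBBBBB#...........DDDDDDDDDDD...............
178 ...........BBBBBBBBBBB#.YYYYYYY..BDDDDDDDDDDD...............
180 ...........#BBBBBBBB#YYYYYYYYYY#.DDDDDDDDDD#................
182 ...........#BBBBBBB#YYYYYYYYYYYYDDDDDDDDDD#.................
184 ...........#BBBBBB..YYYYYYYYYYYYYDDDDDDDDD..................
186 ............BBB......YYYYYYYYYYYY#DDDDDDD...................
188 .....................#YYYYYYYYYYYYDDDDDDBBB.................
190 ....................BBYYYYYYYYYYYY#DDBBBB...................
192 ......................#YYYYYYYYYYYYBBB..................
[... 2991 characters left out ...]
...........................................
221 ...........................................................................
223 ...........................................................................
holder corners top view [[321, 208], [273, 219], [310, 160], [262, 171]]
upright butts [[284.0, 202.0], [309.0, 196.0], [277.0, 176.0]]
brass [166, 241, 35, 35, 889] [0.4211 0.2035 0.048 ]
brass [275, 244, 16, 35, 420] [ 0.4168 -0.0467  0.048 ]
[[0, 0, 227, 169, 17184], [137, 161, 25, 19, 280], [166, 181, 28, 21, 466], [205, 236, 34, 25, 413]]
pred lid side [179.7 188.8]
t 68.22 p [0.4295 0.3593 0.2281] yaw_x 103.18 F [ 0.67 -0.18  0.66] w 0.0004 g 0.0 q [ 0.49 -0.    1.74 -0.    1.4   0.26]
```

```bash
python3 -c "
from workcell import robot
print(robot.close_job())"
```

```text
the job is handed in; nothing more can be done
None
```

The job is handed in, with no verdict returned. The lid is home and level on the tin, and the three tools present (blue, yellow, dark) stand steel end down in separate compartments, with yellow and dark leaning about 20° on the walls. I pressed white, yellow and green fully down in that order and never touched red. During the last tool's placing a finger pressed on the blue tool at about 24 N (limit 40 N); it stayed standing.

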